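# Tip a cast cover over onto the bench board

## Robot

A 6-joint arm with a two-finger parallel gripper is mounted at the origin on the work surface; the furniture and walls round the work are solid. World frame = base frame: x ahead of the robot, y to its left, z up, the work surface at z = 0. Lengths are in m, angles in rad, forces in N, time in s.
With the tool pointing down it reaches from about 0.25 to 0.8 m from the base axis. Payload 8.5 kg.
Tool frame: the origin (TCP) lies midway between the tips of the shut fingers; the grasp point (between the pads) lies 19 mm behind it; y points along the fingers, z is the direction in which the jaws open and shut, and the axes are right-handed (so a half turn about y gives the same grasp; the last joint's range is limited). The gripper opens to 85 mm and grips with 20 to 120 N. Pads are 22 mm wide; open, the fingers measure 114 mm over their backs; the gripper's body (76 mm by 85 mm) begins 54 mm behind the grasp point. The pads swing forward as they close: fully open they stand 13 mm farther back than shut.
Start: joints at [1.119, 0.238, -0.013, 1.319, 0, 1.571], TCP at [0.229, 0.472, 0.231] pointing down, gripper open.
Joint ranges: [-2.66, 2.66], [-1.03, 1.9], [-1.14, 1.46], [-1.82, 2.27], [-1.45, 1.34], [-3.14, 3.14]. Speed limits (rad/s): [2.22, 2.22, 2.79, 3.14, 3.14, 3.14].

## Interface

Orientations are given as a unit quaternion [x, y, z, w].
In Python, from workcell import ctrl, grab_frame, camera_model, finish_job, search_frame, landmark_of gives the robot as it stands.
- The arm moves only by the tool move_arm, never from a script. Its argument "moves" is a list of rows, each a list of 5 numbers: the closure, from -1 (fully open) to 1 (shut), so that 0 is half open, then the shift along the world's x, y, z in m, then the turn about the world's z in rad. In form: [[hand, x, y, z, roll], ...]. A call has 1 to 20 rows; each row shifts and turns the commanded pose from where the row before left it; what a row does not reach is not made up. A row lasts 1/8 s, in which the tool goes at most 62.5 mm and 10.7 degrees, less where a joint would pass 70% of its speed; a pose out of reach is approached as far as the arm can. A call is refused whole if a number of a shift passes 0.0625 or a number of a turn 0.188, either way. A call with a gripper value outside its range is refused whole. The fingers move at their own pace and stop on an object; "newtons" is the grip in N (left out, the last holds). Time passes only in rows, so rows that do not move let the fingers close. It gives the time, the measured TCP pose, the force and the opening at its end, in the units of the state.
- ctrl.get_obs(): the state, without advancing time (a new reading comes with each control period).
- grab_frame(name): name is "scene" or "top" or "wrist"; returns (picture, depth): 420x560x3 uint8, red, green, blue; 420x560 float32, m along the optical axis (not along the pixel's ray), 0 where there is no reading.
- camera_model(name): a dict with "mtx" (3x3 intrinsics, pixels), "origin" and "rotation" of the camera in the world; the wrist camera has in their place "tool_from_camera" (4x4, takes a point from camera to tool coordinates, whose origin is the TCP and whose axes are the tool frame's). Camera axes: x right, y up, looking along -z (the intrinsics and any distortion apply to the point x, -y, -z); pixel columns grow to the right and rows downward; lengths in m; the calibration is good to about 2 mm. A picture is of the moment at which its call begins: read the wrist's pose just before it. camera_model takes no time and is no camera call.
- finish_job(): hands the job in, once; it reports no verdict.
Trained networks look in the newest picture that a camera, given by its name, has taken for a name from the list of things; names that differ only in an ending like _2 or _b are one class to them, and where a whole thing is asked for, a point or a joint stands for the part that bears it (a point fixed in the world has none). Each returns a list of dicts, best first, with "confidence" (0 to 1); they miss things now and then, are a little off and sometimes report something else, mostly with a low value. They report only what shows in the picture. A call takes as long as a camera call.
- search_frame(thing, camera): "rect" ([left, top, right, bottom] as shares, 0 to 1, of the picture: columns of its width, rows of its height, round what is visible of it).
- landmark_of(thing, camera): "centre" ([column, row] as shares, 0 to 1, of the picture: columns of its width, rows of its height: a listed point, or the origin of a listed thing).
The state is a dict: "time_s": time; "joints": joint angles; "joint_velocities": joint speeds; "effort": joint torques, N m; "tcp_pos": TCP position; "orientation": TCP orientation; "contact_force": force on the tool from outside, world axes, zero at the start; "torque": the same for the moment, N m; "gripper_width": finger opening in m.
Only numpy, scipy, OpenCV 4.12 (cv2) and the standard library are available. Lean on these libraries where they do the work, as an engineer would, in place of code of your own. Each camera call takes 0.05 s, during which the arm holds its last target.

## Task

The cast metal cover lies flat face up on the worktop in front of the low bench board. Without gripping or lifting it, press it with the fingers against the board's front edge and work its near side up, so that it tips up there and flips over, landing on the board with its hollow ribbed side up; then push it home along the board until its long side lies flush against the fence at the back, with the whole cover on the board. Leave the bolt, the bearing and the brass elbow where they are, and finish clear of everything.

Things in the scene. Friction and masses are not known exactly. Their poses are not given: they have to be found in the camera images.
- cover: loose cast aluminium cover, 70 x 100 x 13 mm (own x, y, z), 0.11-0.22 kg, straight upright sides. Origin at its centre, 6.5 mm above what it lies on. +z: out of the flat outer face (up at the start); -z: out of the hollow ribbed side (ribs stay inside the rim). Long sides at x = -35 and +35 mm; at the start +x faces the board's front edge, within 0.2 rad, 20-50 mm off
- board: plywood bench board fixed to the worktop, 140 mm deep (own x) x 170 wide (y), top 10 mm up. Origin: centre of its underside. +x runs from the square front edge (x = -70 mm) to the fence, about world -y. Fence: wooden strip along the back, inner face at x = +58 mm, 14 mm above the board's top. z up. With the cover pressed against the front edge by 10-15 N, fingertips that rise drag its near side up by friction
- bolt: loose steel hex bolt with nut standing on end, 18 x 21 x 32 mm, origin at the centre of its underside; leave alone
- bearing: loose ball bearing lying flat, 35 mm across, 10 mm high, origin at the centre of its underside; leave alone
- elbow: loose brass elbow fitting, 35 x 33 x 22 mm, origin at the centre of its underside; leave alone

How it is judged:
On the way, in this order (a step that is already met when the one before it is completed fails the run):
1. the cover stands tipped up on edge at the board's front edge (angle between cover's own z axis and vertical between 1.2 and 2 rad and x of cover in the frame of board between -0.115 and -0.025 m), for 0.02 s.
2. the cover lies flat on the board, hollow side up (angle between cover's own z axis and vertical above 3.05 rad and height (world z) of cover between 0.0135 and 0.0195 m), for 0.2 s.
At the end, for the whole second after the job is handed in: the cover lies at rest flat on the board (within 5 degrees), hollow side up, a long side flush against the fence (gap under 4 mm, within 4 degrees), no part of it overhanging the board's sides by more than 2 mm (all of step 2 and x of cover in the frame of board between 0.019 and 0.027 m and y of cover in the frame of board between -0.037 and 0.037 m and angle between the x axis of cover and the x axis of board, either way round below 0.07 rad and linear speed of cover below 0.01 m/s); the robot touches nothing.
It fails at once if the cover is lifted or carried instead of tipped (its centre more than 66 mm up, more than 42 mm up while within 30 degrees of level, or standing on edge away from the board's front edge) (height (world z) of cover above 0.066 m or (height (world z) of cover above 0.042 m and not (angle between cover's own z axis and vertical between 0.5 and 2.64 rad)) or (angle between cover's own z axis and vertical between 0.9 and 2.2 rad and (x of cover in the frame of board above -0.005 m or x of cover in the frame of board below -0.135 m))).
It fails at once if the bolt, the bearing or the elbow is moved more than 15 mm (distance of any of bolt, bearing, elbow from where it was at the start of the episode above 0.015 m).
It also fails if it takes over 64 s, if anything falls off the work surface, if the arm or the gripper's body presses on something with over 40 N, if the wrist force passes 120 N, or if a joint passes its speed limit or range.

## Working session

There is one attempt and no reset: what is moved stays moved. The work goes in short steps, Python scripts to look and compute and a tool call to move; the robot and the scene stay as the last step left them, time stands still between calls to the robot, and variables do not carry over. Pictures are saved under pics/ and viewed, and the job is handed in when it is done.

Besides the shell and the picture viewer there is one more tool, called by a JSON object that holds its "fn" and its "kwargs", one argument or row to a line. move_arm: Moves the arm, as the interface text tells. Its arguments: {"type":"object","properties":{"moves":{"type":"array"},"newtons":{"type":"number"}},"required":["moves"]}

```bash
mkdir -p pics; ls; python3 - <<'E'
from workcell import *
import cv2
o=ctrl.get_obs();print({k:o[k] for k in ['time_s','tcp_pos','orientation','contact_force','gripper_width']})
for n in ['scene','top','wrist']:
    im,d=grab_frame(n);cv2.imwrite(f'pics/a_{n}.png',im[:,:,::-1])
    print(n,camera_model(n))
    for t in ['cover','board','bolt','bearing','elbow']:
        if n=='top': print(t,[(r['confidence'],r['centre']) for r in landmark_of(t,n)[:2]])
E
```

```text
pics
{'time_s': 0.0, 'tcp_pos': array([0.22901109, 0.47194121, 0.23067319]), 'orientation': array([ 0.68965273, -0.1585066 ,  0.15826611, -0.68862661]), 'contact_force': array([ 0.35979595,  0.26973154, -0.45760336]), 'gripper_width': 0.08564606829029449}
scene {'mtx': array([[533.08837852,   0.        , 285.5699438 ],
       [  0.        , 533.08837852, 201.93789983],
       [  0.        ,   0.        ,   1.        ]]), 'origin': array([ 0.05565977, -0.72000832,  0.65159557]), 'rotation': array([ 0.3566704 , -0.12796255, -0.33164265,  0.86395889])}
top {'mtx': array([[504.69148013,   0.        , 269.77014866],
       [  0.        , 504.69148013, 210.04935306],
       [  0.        ,   0.        ,   1.        ]]), 'origin': array([ 0.25659405, -0.2417948 ,  0.87381512]), 'rotation': array([-0.06960366,  0.07206347,  0.73481064, -0.67083195])}
cover [(0.94, [0.48, 0.4443])]
board [(0.68, [0.5988, 0.4129])]
bolt [(0.67, [0.4414, 0.616])]
bearing [(0.68, [0.5807, 0.5871])]
elbow [(0.75, [0.507, 0.609])]
wrist {'mtx': array([[350.64599555,   0.        , 277.57814513],
       [  0.        , 350.64599555, 204.60929752],
       [  0.        ,   0.        ,   1.        ]]), 'tool_from_camera': array([[-2.76519520e-04, -9.58182227e-01, -2.86158600e-01,
        -7.30109604e-02],
       [ 5.70822448e-04,  2.86158413e-01, -9.58182152e-01,
        -1.42839254e-01],
       [ 9.99999799e-01, -4.28301821e-04,  4.67823537e-04,
         3.36757057e-04],
       [ 0.00000000e+00,  0.00000000e+00,  0.00000000e+00,
         1.00000000e+00]])}
```

View pics/a_top.png

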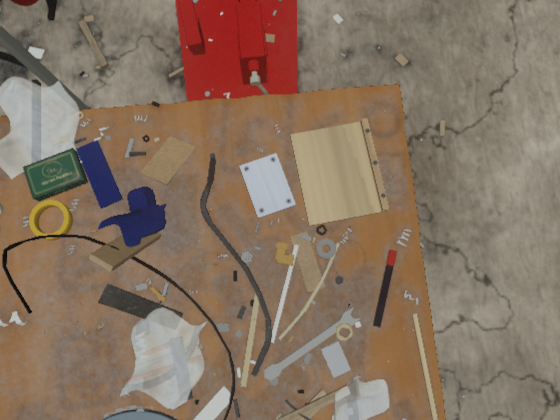

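View pics/a_scene.png

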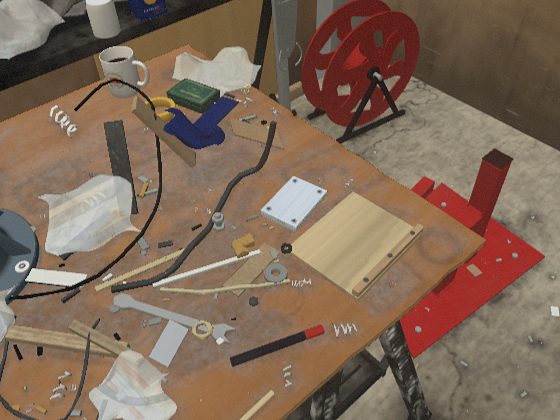

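```bash
cat > h.py <<'E'
from workcell import *
import numpy as np, cv2
from scipy.spatial.transform import Rotation as R
def cloud(n):
    im,d=grab_frame(n);m=camera_model(n);K=m['mtx']
    v,u=np.mgrid[0:420,0:560]
    P=np.stack([(u-K[0,2])/K[0,0]*d,-(v-K[1,2])/K[1,1]*d,-d],-1)
    W=P@R.from_quat(m['rotation']).as_matrix().T+m['origin']
    W[d<=0]=np.nan
    return im,d,W
def at(W,cx,cy):
    u,v=int(cx*560),int(cy*420)
    return np.nanmedian(W[v-2:v+3,u-2:u+3].reshape(-1,3),0)
E
python3 - <<'E'
from h import *
im,d,W=cloud('top'); np.save('w0.npy',W)
for n,c in dict(cover=[.48,.4443],board=[.5988,.4129],bolt=[.4414,.616],bearing=[.5807,.5871],elbow=[.507,.609]).items(): print(n,at(W,*c).round(4))
z=W[:,:,2]
h=np.clip(z*1000*6,0,255);h=np.nan_to_num(h).astype(np.uint8)
cv2.imwrite('pics/z0.png',cv2.applyColorMap(h,cv2.COLORMAP_JET))
E
```

```text
cover [ 0.4747 -0.2536  0.0126]
board [ 0.4877 -0.3739  0.0106]
bolt [ 0.3499 -0.2074  0.0306]
bearing [ 0.3617 -0.3426  0.0012]
elbow [ 0.3508 -0.2681  0.0171]
```

View pics/z0.png

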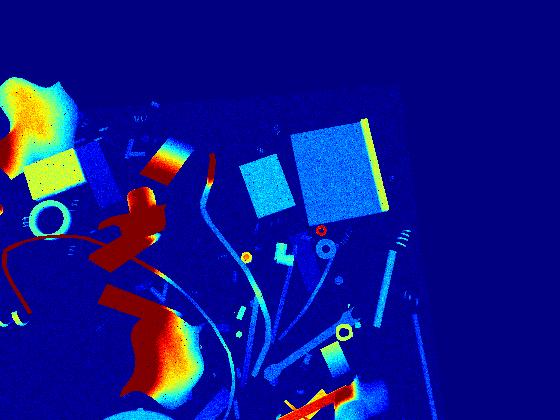

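```bash
python3 - <<'E'
from h import *
W=np.load('w0.npy');z=W[:,:,2]
def rect(mask,name,zz):
    n,l,s,c=cv2.connectedComponentsWithStats(mask.astype(np.uint8));return n,l,s,c
roi=np.zeros((420,560),bool);roi[145:225,232:298]=1
def fit(mask,n):
    mask=cv2.morphologyEx(mask.astype(np.uint8),cv2.MORPH_OPEN,np.ones((3,3)))
    k,l,s,c=cv2.connectedComponentsWithStats(mask);i=1+np.argmax(s[1:,4])
    p=W[l==i];r=cv2.minAreaRect((p[:,:2]*1000).astype(np.float32));print(n,s[i],r,'z',np.median(p[:,2]),p[:,:2].mean(0));print(cv2.boxPoints(r).round(1).tolist())
fit(roi&(z>.0075)&(z<.02),'cover')
roi[:]=0;roi[110:235,285:395]=1
fit(roi&(z>.006)&(z<.0165),'board');fit(roi&(z>.018)&(z<.032),'fence')
# table
print('table z', [W[v,u].round(4).tolist() for v,u in [(150,230),(220,260),(240,360),(140,225)]])
print('cable',[W[v,u].round(3).tolist() for v,u in [(155,212),(165,212),(180,209),(200,204),(210,207),(225,222),(240,240)]])
b=z>.03; 
for v in range(140,240,12): print(v,np.round(z[v,198:230:2]*1000).tolist())
E
```

```text
cover [ 240  154   55   64 2194] ((477.2740783691406, -251.4119873046875), (101.1749267578125, 70.0453109741211), 14.62840747833252) z 0.013106425530521326 [ 0.47591007 -0.25150879]
[[419.5, -230.3000030517578], [437.20001220703125, -298.1000061035156], [535.0999755859375, -272.5], [517.4000244140625, -204.6999969482422]]
board [ 291  122   91  104 6739] ((489.4328918457031, -373.479248046875), (170.94573974609375, 129.05467224121094), 5.65102481842041) z 0.010062680635327559 [ 0.48753552 -0.37367889]
[[398.0, -317.70001220703125], [410.70001220703125, -446.1000061035156], [580.7999877929688, -429.29998779296875], [568.0999755859375, -300.79998779296875]]
fence [361 119  28  92 681] ((495.6512451171875, -442.4793701171875), (168.92236328125, 13.10741138458252), 5.708606719970703) z 0.023689851094400916 [ 0.49433382 -0.44213325]
[[411.0, -444.3999938964844], [412.29998779296875, -457.3999938964844], [580.2999877929688, -440.6000061035156], [579.0, -427.6000061035156]]
table z [[0.5505, -0.1914, 0.002], [0.4181, -0.2342, -0.0015], [0.3665, -0.4048, 0.0001], [0.5712, -0.1836, -0.0006]]

[... 310 characters left out ...]
.0, -1.0, -2.0, 0.0, -2.0, 2.0, -1.0, -1.0, -1.0]
164 [0.0, 1.0, 2.0, 1.0, -0.0, 2.0, 90.0, 91.0, 92.0, 1.0, 0.0, 0.0, 1.0, 1.0, -2.0, 0.0]
176 [-2.0, -1.0, 2.0, 2.0, -2.0, 46.0, 51.0, 51.0, 1.0, 2.0, -3.0, 2.0, -1.0, -2.0, -4.0, 2.0]
188 [-1.0, -0.0, -1.0, 2.0, 19.0, 17.0, 12.0, 1.0, -2.0, -0.0, -0.0, 0.0, 1.0, 0.0, 0.0, 1.0]
200 [-2.0, 8.0, 12.0, 11.0, 10.0, -2.0, 1.0, 0.0, -0.0, 0.0, 2.0, 2.0, 1.0, -1.0, -2.0, -2.0]
212 [1.0, -0.0, 9.0, 7.0, 10.0, 1.0, 1.0, 1.0, -2.0, -2.0, -0.0, 1.0, 3.0, -2.0, 2.0, 2.0]
224 [-1.0, 1.0, 2.0, -1.0, 0.0, 7.0, 11.0, 8.0, 0.0, -2.0, nan, -4.0, 2.0, -0.0, -0.0, -0.0]
236 [-1.0, 2.0, 1.0, -1.0, 0.0, -2.0, -0.0, -1.0, 0.0, -1.0, 11.0, 9.0, 12.0, -1.0, 1.0, 1.0]
```

```bash
python3 - <<'E'
from h import *
o=ctrl.get_obs();print(R.from_quat(o['orientation']).as_matrix().round(3),o['joints'].round(3))
W=np.load('w0.npy');m=(W[:,:,0]>.1)&(W[:,:,0]<.6)&(W[:,:,1]>-.3)&(W[:,:,1]<.5);print(np.nanmax(W[m][:,2]))
i=np.argsort(-np.nan_to_num(W[:,:,2]*m).ravel())[:2000:200];print(W.reshape(-1,3)[i].round(3))
E
```

```text
[[ 0.9   -0.     0.437]
 [-0.437 -0.     0.9  ]
 [-0.    -1.    -0.   ]] [ 1.119  0.238 -0.014  1.319  0.     1.571]
0.1436309482939434
[[ 0.357  0.006  0.144]
 [ 0.338 -0.014  0.137]
 [ 0.352 -0.02   0.125]
 [ 0.31  -0.006  0.118]
 [ 0.301 -0.004  0.113]
 [ 0.298 -0.012  0.106]
 [ 0.299 -0.015  0.1  ]
 [ 0.355  0.16   0.095]
 [ 0.328  0.149  0.093]
 [ 0.422 -0.001  0.092]]
```

{"fn": "move_arm", "kwargs": {
  "moves": [
    [-1, 0.018, -0.055, 0, -0.17],
    [-0.5, 0.018, -0.055, 0, -0.17],
    [0, 0.018, -0.055, 0, -0.17],
    [0, 0.018, -0.055, 0, -0.17],
    [0, 0.018, -0.055, 0, -0.17],
    [0, 0.018, -0.055, 0, -0.17],
    [0, 0.018, -0.055, 0, 0],
    [0, 0.018, -0.055, 0, 0],
    [0, 0.018, -0.055, 0, 0],
    [0, 0.018, -0.055, 0, 0],
    [0, 0.018, -0.055, 0, 0],
    [0, 0.018, -0.055, 0, 0],
    [0, 0, 0, 0, 0],
    [0, 0, 0, 0, 0]
  ]
}}

```text
time_s: 2.2
tcp_pos: [0.4448, -0.1877, 0.231]
orientation: [0.524, -0.475, 0.475, -0.524]
contact_force: [-0.6, 0.7, -0.2]
gripper_width: 0.0426
```

```bash
cat > s.py <<'E'
from h import *
import sys
o=ctrl.get_obs();M=R.from_quat(o['orientation']).as_matrix()
print('t',round(o['time_s'],2),'tcp',o['tcp_pos'].round(4),'F',o['contact_force'].round(2),'w',round(o['gripper_width'],4),'jaw',np.degrees(np.arctan2(M[1,2],M[0,2])).round(2),'q',o['joints'].round(2))
for n in sys.argv[2:]:
    im,d=grab_frame(n);cv2.imwrite(f'pics/{sys.argv[1]}_{n}.png',im[:,:,::-1])
E
python3 s.py b wrist top
```

```text
t 2.2 tcp [ 0.4448 -0.1877  0.231 ] F [-0.57  0.71 -0.18] w 0.0426 jaw 5.62 q [-0.4   0.17 -0.11  1.3   0.    1.07]
```

View pics/b_wrist.png

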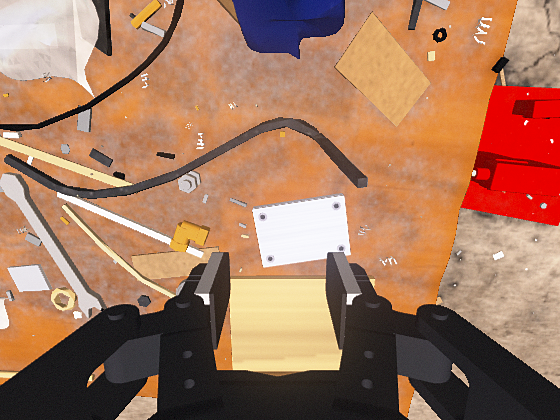

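View pics/b_top.png

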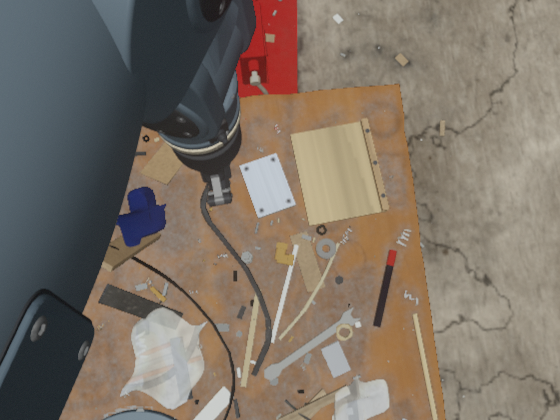

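{"fn": "move_arm", "kwargs": {
  "moves": [
    [0, 0, 0, -0.05, 0],
    [0, 0, 0, -0.05, 0],
    [0, 0, 0, -0.05, 0],
    [0, 0, 0, -0.03, 0],
    [0, 0, 0, -0.02, 0],
    [0, 0, 0, -0.015, 0],
    [0, 0, 0, -0.006, 0],
    [0, 0, 0, 0, 0]
  ]
}}

```text
time_s: 3.3
tcp_pos: [0.4452, -0.1871, 0.0105]
orientation: [0.524, -0.474, 0.474, -0.524]
contact_force: [0.2, 0.1, -0.4]
gripper_width: 0.0426
```

```bash
python3 s.py c wrist scene
```

```text
t 3.3 tcp [ 0.4452 -0.1871  0.0105] F [ 0.19  0.08 -0.41] w 0.0426 jaw 5.74 q [-0.4   0.35 -0.48  0.74 -0.    1.07]
```

View pics/c_wrist.png

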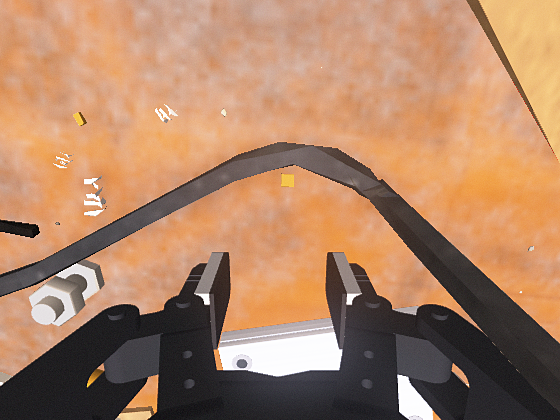

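View pics/c_scene.png

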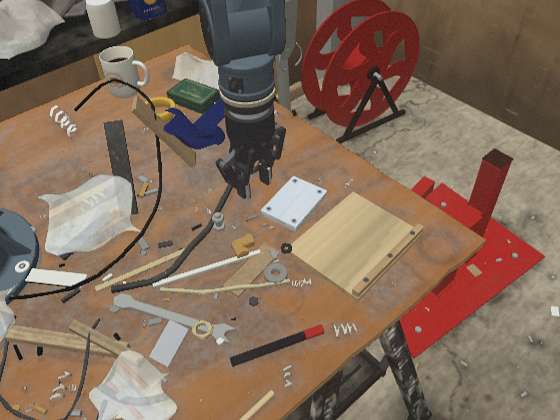

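{"fn": "move_arm", "kwargs": {
  "moves": [
    [0, 0, 0, -0.004, 0],
    [0, 0, 0, -0.003, 0],
    [0, 0, 0, 0, 0]
  ]
}}

```text
time_s: 3.78
tcp_pos: [0.445, -0.1877, 0.0031]
orientation: [0.524, -0.475, 0.475, -0.524]
contact_force: [-0.5, 0.7, -0.6]
gripper_width: 0.0425
```

{"fn": "move_arm", "kwargs": {
  "moves": [
    [0, 0, 0, -0.002, 0],
    [0, 0, 0, 0, 0]
  ]
}}

```text
time_s: 4.03
tcp_pos: [0.4451, -0.1877, 0.0011]
orientation: [0.524, -0.475, 0.475, -0.524]
contact_force: [-0.6, -0.6, -0.1]
gripper_width: 0.0425
```

{"fn": "move_arm", "kwargs": {
  "moves": [
    [0, 0, 0, -0.002, 0],
    [0, 0, 0, 0, 0]
  ]
}}

```text
time_s: 4.28
tcp_pos: [0.4451, -0.1877, -0.0009]
orientation: [0.524, -0.475, 0.475, -0.524]
contact_force: [0.2, 0.9, 0.4]
gripper_width: 0.0423
```

{"fn": "move_arm", "kwargs": {
  "moves": [
    [0, 0, 0, -0.002, 0],
    [0, 0, 0, 0, 0]
  ]
}}

```text
time_s: 4.53
tcp_pos: [0.4453, -0.1878, -0.0019]
orientation: [-0.524, 0.474, -0.475, 0.524]
contact_force: [-2.0, 1.9, 13.1]
gripper_width: 0.0427
```

{"fn": "move_arm", "kwargs": {
  "moves": [
    [0, 0, 0, -0.001, 0],
    [0, 0, 0, 0, 0]
  ]
}}

```text
time_s: 4.78
tcp_pos: [0.4454, -0.1878, -0.002]
orientation: [-0.524, 0.474, -0.475, 0.524]
contact_force: [-7.2, 2.4, 27.7]
gripper_width: 0.0425
```

{"fn": "move_arm", "kwargs": {
  "moves": [
    [0, 0, 0, -0.001, 0],
    [0, 0, 0, 0, 0]
  ]
}}

```text
time_s: 5.03
tcp_pos: [0.4454, -0.1878, -0.002]
orientation: [-0.524, 0.474, -0.475, 0.524]
contact_force: [-10.5, 4.5, 42.9]
gripper_width: 0.0426
```

{"fn": "move_arm", "kwargs": {
  "moves": [
    [0, 0, 0, 0.004, 0],
    [0, 0.0005, -0.005, 0, 0],
    [0, 0.0005, -0.005, 0, 0],
    [0, 0.0005, -0.005, 0, 0],
    [0, 0.0005, -0.005, 0, 0],
    [0, 0, 0, 0, 0]
  ]
}}

```text
time_s: 5.78
tcp_pos: [0.4472, -0.2081, -0.0009]
orientation: [0.524, -0.475, 0.475, -0.524]
contact_force: [-0.2, 0.4, -0.3]
gripper_width: 0.0428
```

```bash
python3 s.py d wrist scene
```

```text
t 5.78 tcp [ 0.4472 -0.2081 -0.0009] F [-0.17  0.38 -0.28] w 0.0428 jaw 5.64 q [-0.44  0.38 -0.47  0.72 -0.    1.04]
```

View pics/d_wrist.png

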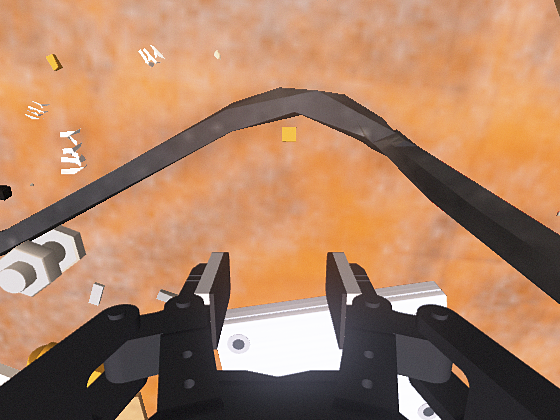

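View pics/d_scene.png

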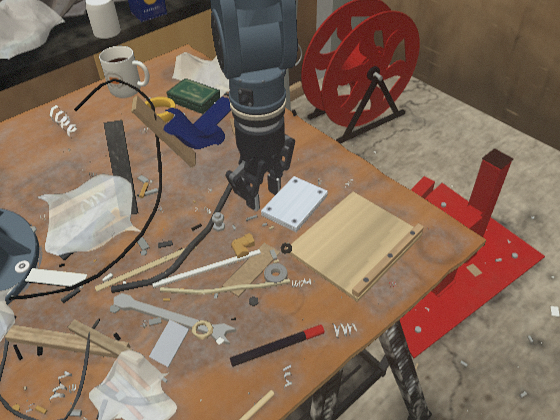

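{"fn": "move_arm", "kwargs": {
  "moves": [
    [0, 0.0005, -0.005, 0, 0],
    [0, 0.0005, -0.005, 0, 0],
    [0, 0.0005, -0.005, 0, 0],
    [0, 0, 0, 0, 0],
    [0, 0, 0.004, 0, 0],
    [0, 0.012, 0.002, 0, 0],
    [0, 0.012, 0.002, 0, 0],
    [0, 0, 0, 0, 0]
  ]
}}

```text
time_s: 6.88
tcp_pos: [0.4742, -0.2146, -0.0007]
orientation: [-0.524, 0.474, -0.475, 0.524]
contact_force: [0.1, -0.1, 0.9]
gripper_width: 0.0427
```

```bash
python3 s.py e wrist top
```

```text
t 6.88 tcp [ 0.4742 -0.2146 -0.0007] F [ 0.05 -0.09  0.89] w 0.0427 jaw 5.73 q [-0.42  0.42 -0.4   0.75  0.    1.05]
```

View pics/e_wrist.png

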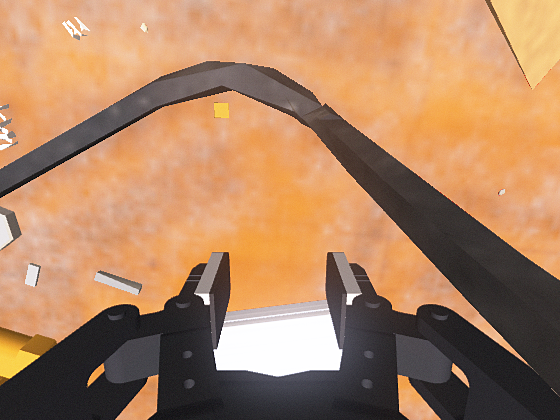

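View pics/e_top.png

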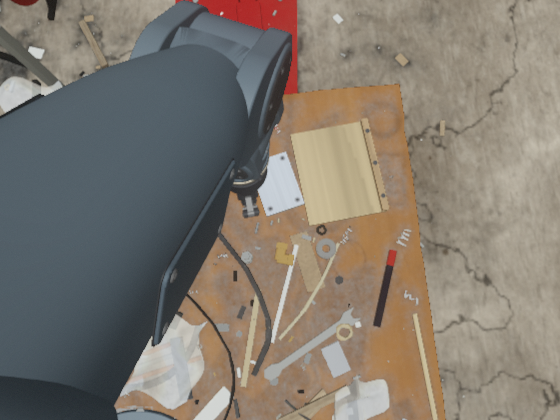

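{"fn": "move_arm", "kwargs": {
  "moves": [
    [0, 0.0005, -0.005, 0, 0],
    [0, 0.0005, -0.005, 0, 0],
    [0, 0, 0, 0, 0]
  ]
}}

```text
time_s: 7.35
tcp_pos: [0.4736, -0.2253, -0.0007]
orientation: [0.524, -0.475, 0.475, -0.524]
contact_force: [-0.6, -0.4, 0.2]
gripper_width: 0.0426
```

{"fn": "move_arm", "kwargs": {
  "moves": [
    [0, 0, -0.002, 0, 0],
    [0, 0, 0, 0, 0]
  ]
}}

```text
time_s: 7.6
tcp_pos: [0.4736, -0.2269, -0.0007]
orientation: [0.524, -0.475, 0.475, -0.524]
contact_force: [0.2, 0.3, 0.0]
gripper_width: 0.043
```

```bash
python3 s.py f scene top
```

```text
t 7.6 tcp [ 0.4736 -0.2269 -0.0007] F [0.23 0.34 0.01] w 0.043 jaw 5.66 q [-0.45  0.42 -0.39  0.75 -0.    1.03]
```

View pics/f_scene.png

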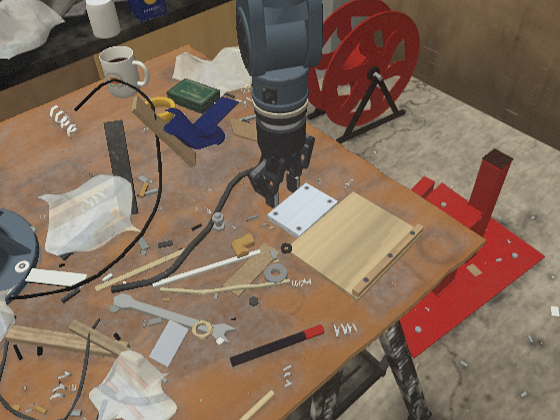

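View pics/f_top.png

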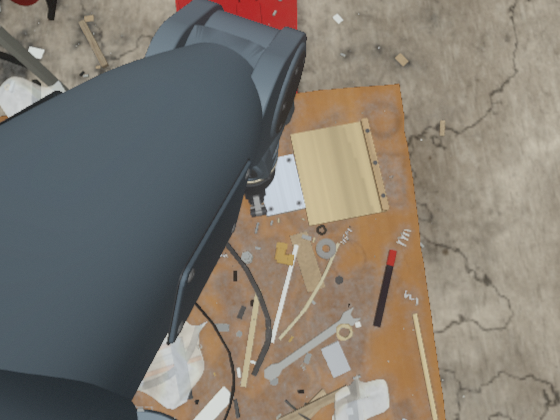

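Nearly at the board (cover about pixels 268–305, board edge 292). Press on in small steps.

{"fn": "move_arm", "kwargs": {
  "moves": [
    [0, 0, -0.002, 0, 0],
    [0, 0, 0, 0, 0]
  ]
}}

```text
time_s: 7.95
tcp_pos: [0.4737, -0.2288, -0.0007]
orientation: [0.524, -0.475, 0.475, -0.524]
contact_force: [0.9, 0.2, -0.1]
gripper_width: 0.0429
```

{"fn": "move_arm", "kwargs": {
  "moves": [
    [0, 0, -0.001, 0, 0],
    [0, 0, 0, 0, 0]
  ]
}}

```text
time_s: 8.2
tcp_pos: [0.4737, -0.2289, -0.0007]
orientation: [-0.524, 0.475, -0.474, 0.525]
contact_force: [1.8, 4.8, 1.0]
gripper_width: 0.0427
```

{"fn": "move_arm", "kwargs": {
  "moves": [
    [0, 0, -0.001, 0, 0],
    [0, 0, 0, 0, 0]
  ]
}}

```text
time_s: 8.45
tcp_pos: [0.4737, -0.2289, -0.0007]
orientation: [-0.523, 0.475, -0.474, 0.525]
contact_force: [1.6, 9.5, 3.8]
gripper_width: 0.0422
```

{"fn": "move_arm", "kwargs": {
  "moves": [
    [0, 0, -0.001, 0, 0],
    [0, 0, 0, 0.001, 0],
    [0, 0, 0, 0.002, 0],
    [0, 0, 0, 0, 0]
  ]
}}

```text
time_s: 8.95
tcp_pos: [0.4735, -0.229, 0.0019]
orientation: [-0.523, 0.475, -0.473, 0.526]
contact_force: [2.9, 13.8, -0.9]
gripper_width: 0.0424
```

```bash
python3 s.py g scene wrist; python3 -c "
import cv2;i=cv2.imread('pics/g_scene.png');cv2.imwrite('pics/g_sc.png',cv2.resize(i[130:270,220:420],None,fx=4,fy=4))"
```

```text
t 8.95 tcp [ 0.4735 -0.229   0.0019] F [ 2.92 13.83 -0.92] w 0.0424 jaw 5.77 q [-0.45  0.42 -0.38  0.76  0.    1.02]
```

View pics/g_sc.png

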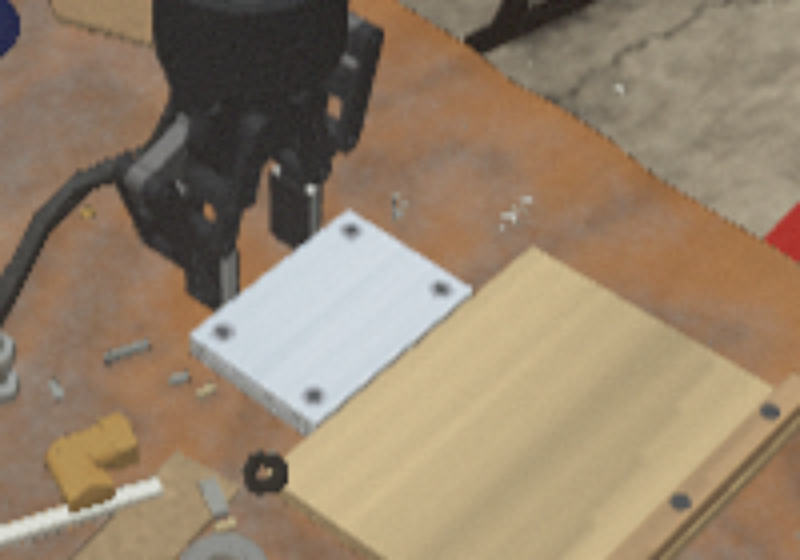

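View pics/g_wrist.png

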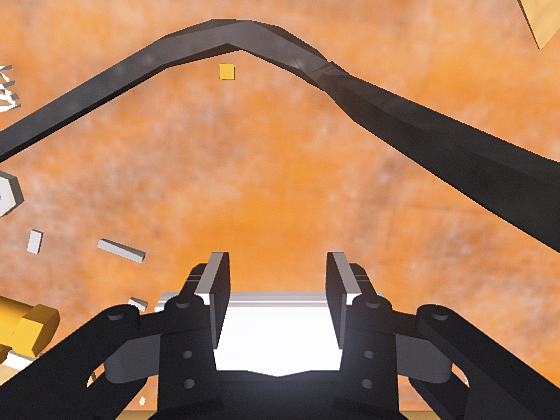

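{"fn": "move_arm", "kwargs": {
  "moves": [
    [0, 0, 0, 0.0015, 0],
    [0, 0, 0, 0.0015, 0],
    [0, 0, 0, 0.0015, 0],
    [0, 0, 0, 0.0015, 0],
    [0, 0, 0, 0, 0]
  ]
}}

```text
time_s: 9.68
tcp_pos: [0.4735, -0.2292, 0.0079]
orientation: [-0.523, 0.475, -0.473, 0.526]
contact_force: [3.2, 13.0, 0.2]
gripper_width: 0.0427
```

```bash
cat > z.sh <<'E'
python3 s.py $1 scene; python3 -c "
import cv2;i=cv2.imread('pics/$1_scene.png');cv2.imwrite('pics/$1_sc.png',cv2.resize(i[130:270,220:420],None,fx=4,fy=4))"
E
bash z.sh h
```

```text
t 9.68 tcp [ 0.4735 -0.2292  0.0079] F [ 3.2  13.03  0.2 ] w 0.0427 jaw 5.76 q [-0.45  0.42 -0.38  0.78  0.    1.02]
```

View pics/h_sc.png

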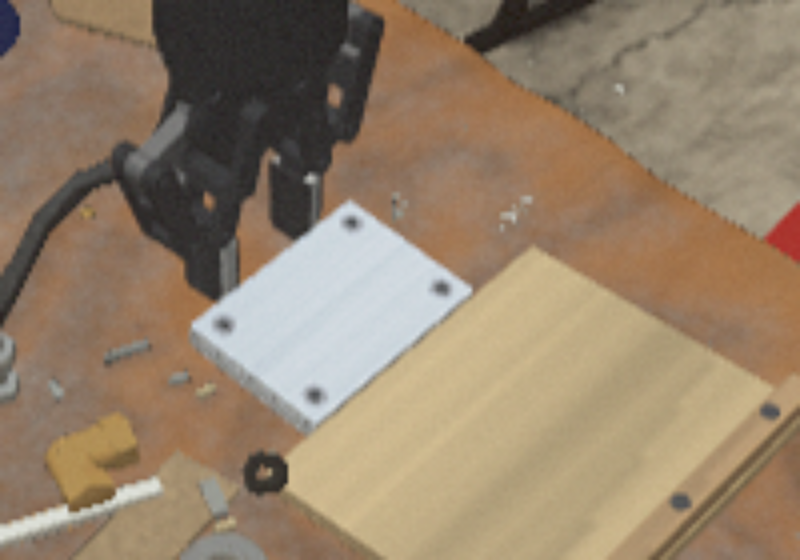

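{"fn": "move_arm", "kwargs": {
  "moves": [
    [0, 0, 0, 0.002, 0],
    [0, 0, 0, 0.002, 0],
    [0, 0, 0, 0.002, 0],
    [0, 0, 0, 0.002, 0],
    [0, 0, 0, 0, 0]
  ]
}}

```text
time_s: 10.35
tcp_pos: [0.4736, -0.23, 0.0162]
orientation: [-0.524, 0.475, -0.474, 0.525]
contact_force: [1.1, 8.3, 0.0]
gripper_width: 0.043
```

```bash
bash z.sh i
```

```text
t 10.35 tcp [ 0.4736 -0.23    0.0162] F [1.07 8.34 0.05] w 0.043 jaw 5.74 q [-0.45  0.41 -0.37  0.8   0.    1.02]
```

View pics/i_sc.png

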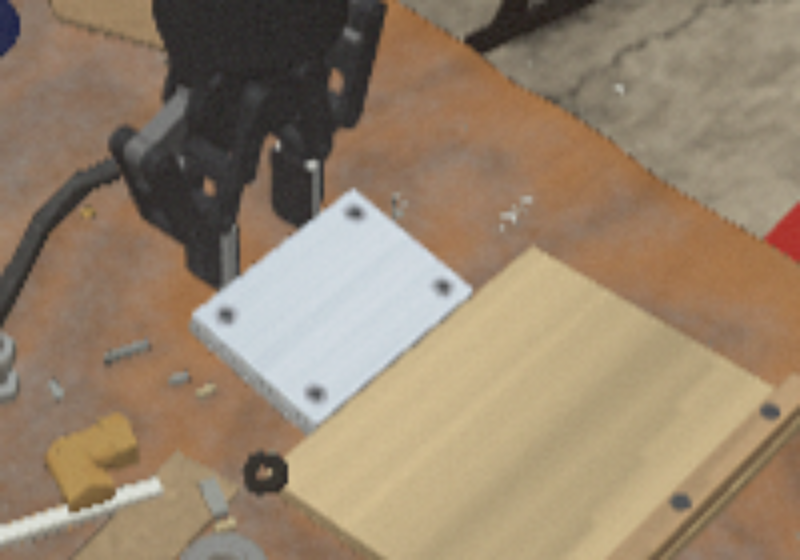

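{"fn": "move_arm", "kwargs": {
  "moves": [
    [0, 0, -0.001, 0.001, 0],
    [0, 0, -0.0006, 0.002, 0],
    [0, 0, -0.0006, 0.002, 0],
    [0, 0, 0, 0, 0]
  ]
}}

```text
time_s: 10.9
tcp_pos: [0.4736, -0.2312, 0.0212]
orientation: [-0.523, 0.475, -0.473, 0.526]
contact_force: [2.8, 13.9, 2.4]
gripper_width: 0.0425
```

```bash
bash z.sh j
```

```text
t 10.9 tcp [ 0.4736 -0.2312  0.0212] F [ 2.76 13.91  2.42] w 0.0425 jaw 5.77 q [-0.46  0.4  -0.36  0.81  0.    1.01]
```

View pics/j_sc.png

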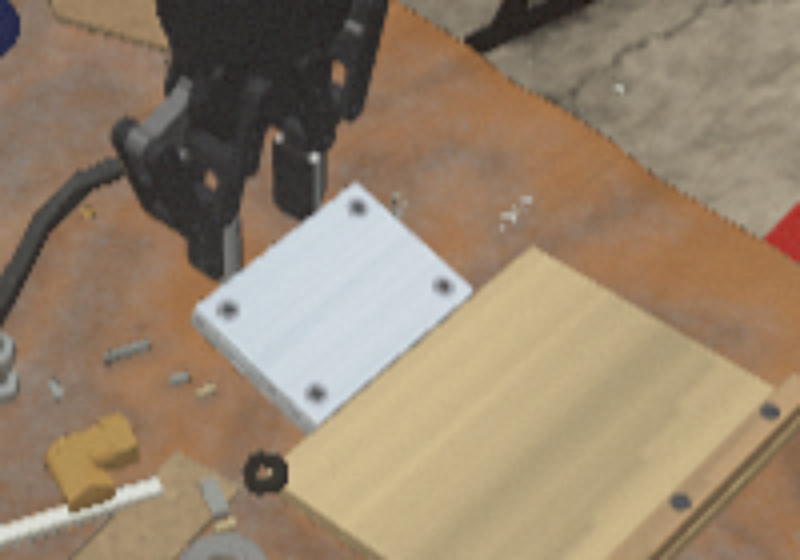

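{"fn": "move_arm", "kwargs": {
  "moves": [
    [0, 0, -0.0006, 0.002, 0],
    [0, 0, -0.0008, 0.002, 0],
    [0, 0, -0.0008, 0.002, 0],
    [0, 0, 0, 0, 0]
  ]
}}

```text
time_s: 11.45
tcp_pos: [0.4737, -0.2331, 0.0273]
orientation: [-0.523, 0.475, -0.473, 0.526]
contact_force: [2.7, 16.7, 4.0]
gripper_width: 0.0429
```

```bash
bash z.sh k
```

```text
t 11.45 tcp [ 0.4737 -0.2331  0.0273] F [ 2.68 16.72  4.  ] w 0.0429 jaw 5.79 q [-0.46  0.4  -0.35  0.83  0.01  1.01]
```

View pics/k_sc.png

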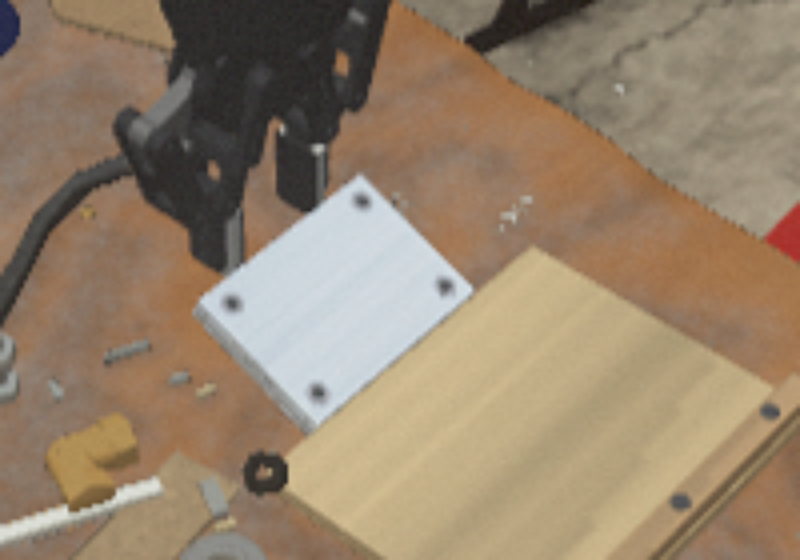

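{"fn": "move_arm", "kwargs": {
  "moves": [
    [0, 0, -0.0005, 0.002, 0],
    [0, 0, -0.0008, 0.002, 0],
    [0, 0, -0.001, 0.002, 0],
    [0, 0, 0, 0, 0]
  ]
}}

```text
time_s: 12.0
tcp_pos: [0.474, -0.2355, 0.0335]
orientation: [-0.523, 0.475, -0.473, 0.526]
contact_force: [2.8, 15.8, 5.8]
gripper_width: 0.0428
```

```bash
bash z.sh l
```

```text
t 12.0 tcp [ 0.474  -0.2355  0.0335] F [ 2.82 15.77  5.78] w 0.0428 jaw 5.79 q [-0.46  0.39 -0.34  0.84  0.01  1.01]
```

View pics/l_sc.png

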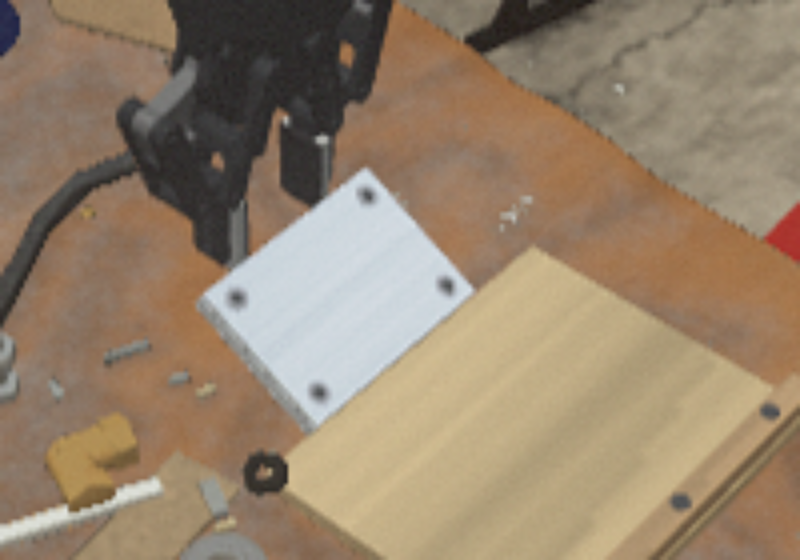

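{"fn": "move_arm", "kwargs": {
  "moves": [
    [0, 0, -0.0008, 0.002, 0],
    [0, 0, -0.001, 0.002, 0],
    [0, 0, -0.0012, 0.002, 0],
    [0, 0, 0, 0, 0]
  ]
}}

```text
time_s: 12.55
tcp_pos: [0.4742, -0.2387, 0.0398]
orientation: [-0.523, 0.475, -0.473, 0.526]
contact_force: [2.4, 16.0, 7.8]
gripper_width: 0.0427
```

```bash
bash z.sh m
```

```text
t 12.55 tcp [ 0.4742 -0.2387  0.0398] F [ 2.44 15.96  7.79] w 0.0427 jaw 5.78 q [-0.47  0.39 -0.33  0.86  0.01  1.  ]
```

View pics/m_sc.png

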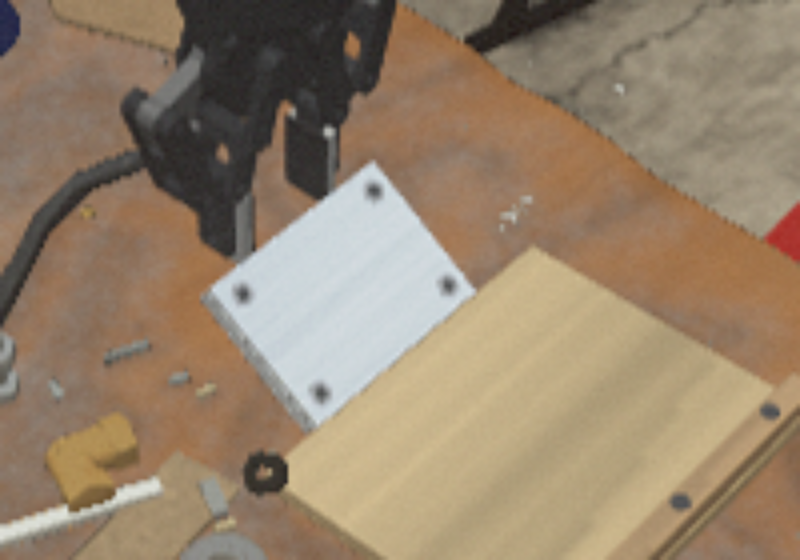

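{"fn": "move_arm", "kwargs": {
  "moves": [
    [0, 0, -0.001, 0.002, 0],
    [0, 0, -0.0012, 0.002, 0],
    [0, 0, -0.0014, 0.002, 0],
    [0, 0, 0, 0, 0]
  ]
}}

```text
time_s: 13.1
tcp_pos: [0.4746, -0.2426, 0.0461]
orientation: [-0.523, 0.475, -0.474, 0.526]
contact_force: [2.5, 14.5, 8.9]
gripper_width: 0.0429
```

```bash
bash z.sh n
```

```text
t 13.1 tcp [ 0.4746 -0.2426  0.0461] F [ 2.53 14.45  8.91] w 0.0429 jaw 5.78 q [-0.48  0.38 -0.31  0.88  0.01  0.99]
```

View pics/n_sc.png

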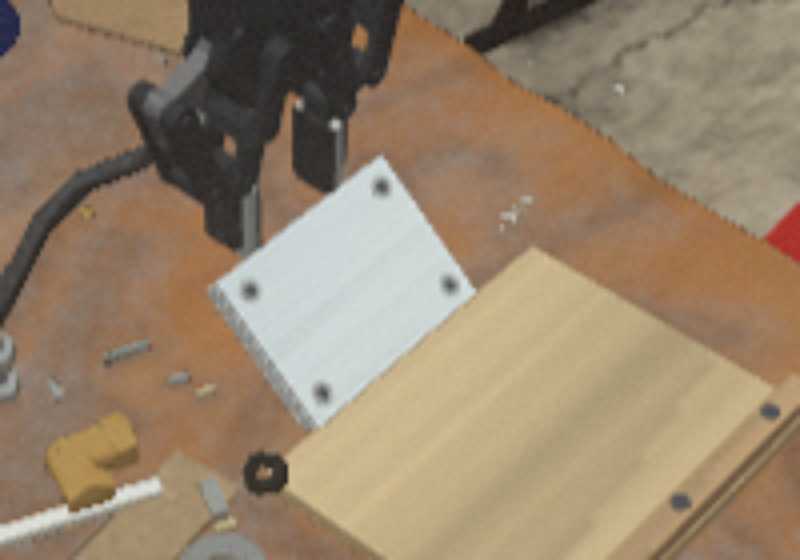

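{"fn": "move_arm", "kwargs": {
  "moves": [
    [0, 0, -0.0014, 0.002, 0],
    [0, 0, -0.0015, 0.002, 0],
    [0, 0, -0.0017, 0.002, 0],
    [0, 0, 0, 0, 0]
  ]
}}

```text
time_s: 13.65
tcp_pos: [0.475, -0.2474, 0.0524]
orientation: [-0.523, 0.474, -0.474, 0.526]
contact_force: [4.0, 15.2, 11.9]
gripper_width: 0.0426
```

```bash
bash z.sh o
```

```text
t 13.65 tcp [ 0.475  -0.2474  0.0524] F [ 4.03 15.18 11.91] w 0.0426 jaw 5.78 q [-0.48  0.38 -0.3   0.89  0.01  0.99]
```

View pics/o_sc.png

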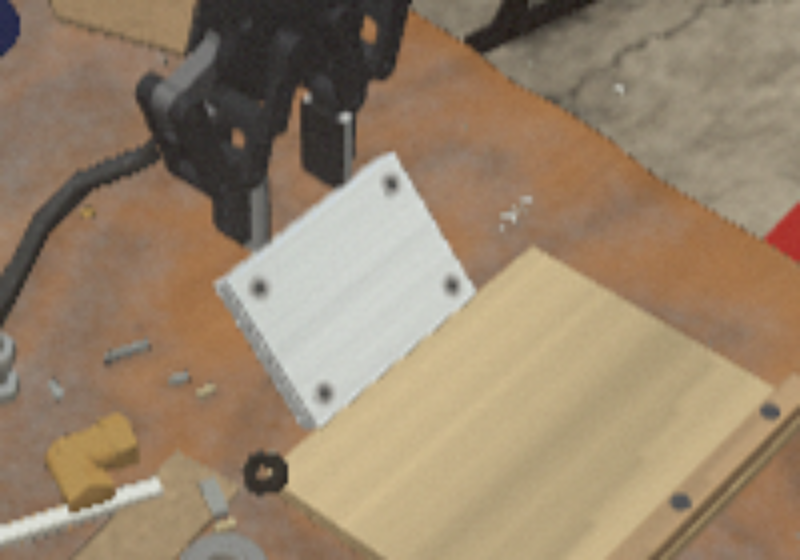

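{"fn": "move_arm", "kwargs": {
  "moves": [
    [0, 0, -0.0015, 0.002, 0],
    [0, 0, -0.0018, 0.002, 0],
    [0, 0, -0.002, 0.002, 0],
    [0, 0, 0, 0, 0]
  ]
}}

```text
time_s: 14.2
tcp_pos: [0.4755, -0.2534, 0.0587]
orientation: [-0.523, 0.474, -0.475, 0.526]
contact_force: [3.7, 11.6, 11.3]
gripper_width: 0.0425
```

```bash
bash z.sh p
```

```text
t 14.2 tcp [ 0.4755 -0.2534  0.0587] F [ 3.71 11.58 11.29] w 0.0425 jaw 5.76 q [-0.49  0.38 -0.29  0.91  0.    0.98]
```

View pics/p_sc.png

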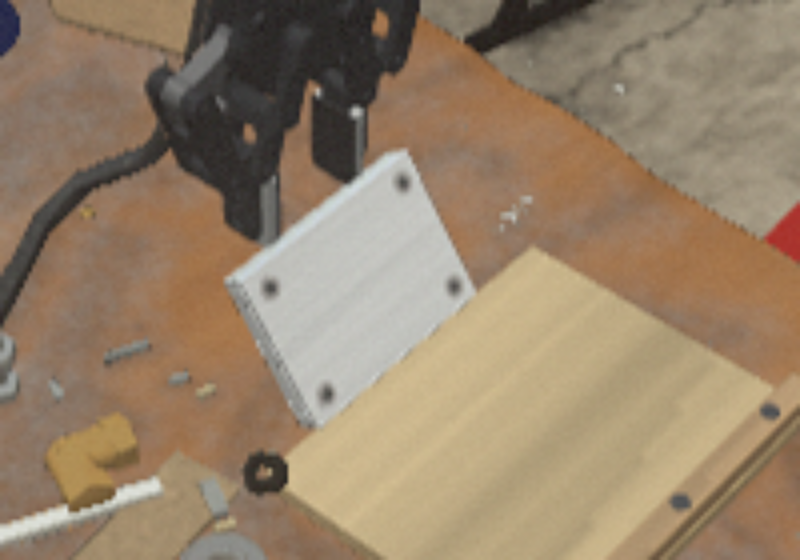

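{"fn": "move_arm", "kwargs": {
  "moves": [
    [0, 0, -0.002, 0.0018, 0],
    [0, 0, -0.0022, 0.0016, 0],
    [0, 0, -0.0025, 0.0015, 0],
    [0, 0, 0, 0, 0]
  ]
}}

```text
time_s: 14.75
tcp_pos: [0.4761, -0.2603, 0.0642]
orientation: [-0.523, 0.473, -0.475, 0.526]
contact_force: [4.6, 12.1, 16.2]
gripper_width: 0.0424
```

```bash
bash z.sh q
```

```text
t 14.75 tcp [ 0.4761 -0.2603  0.0642] F [ 4.63 12.09 16.17] w 0.0424 jaw 5.77 q [-0.5   0.37 -0.27  0.92  0.    0.97]
```

View pics/q_sc.png

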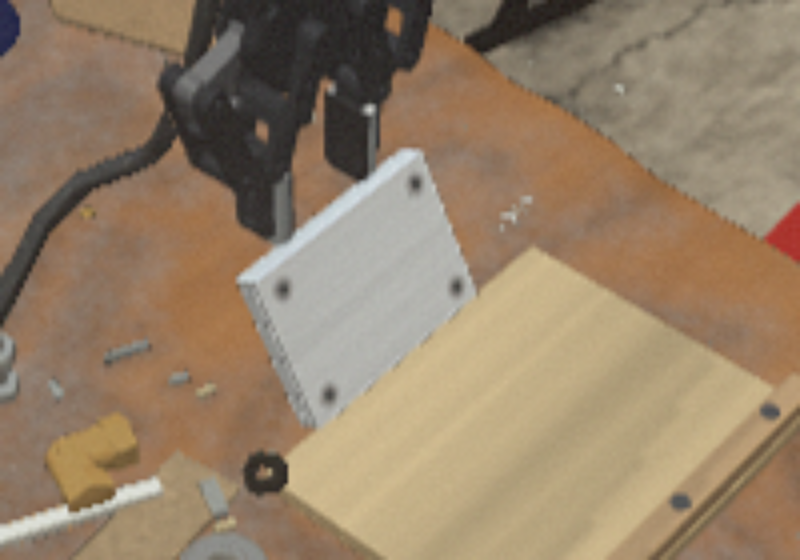

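{"fn": "move_arm", "kwargs": {
  "moves": [
    [0, 0, -0.0022, 0.0018, 0],
    [0, 0, -0.0024, 0.0015, 0],
    [0, 0, -0.0024, 0.001, 0],
    [0, 0, 0, 0, 0]
  ]
}}

```text
time_s: 15.3
tcp_pos: [0.4768, -0.2679, 0.069]
orientation: [-0.523, 0.473, -0.476, 0.526]
contact_force: [5.5, 12.4, 19.1]
gripper_width: 0.0427
```

```bash
bash z.sh r
```

```text
t 15.3 tcp [ 0.4768 -0.2679  0.069 ] F [ 5.47 12.37 19.12] w 0.0427 jaw 5.77 q [-0.51  0.37 -0.26  0.94  0.    0.96]
```

View pics/r_sc.png

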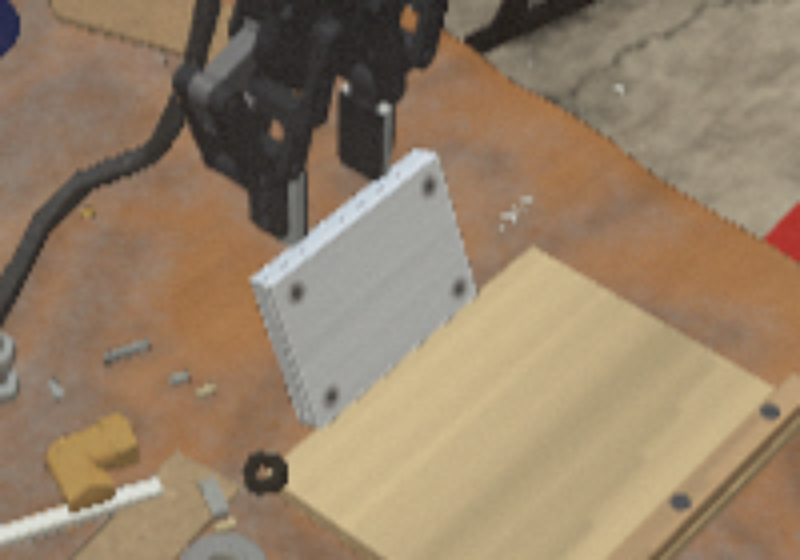

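{"fn": "move_arm", "kwargs": {
  "moves": [
    [0, 0, -0.0024, 0.0014, 0],
    [0, 0, -0.0026, 0.001, 0],
    [0, 0, -0.0028, 0.0008, 0],
    [0, 0, 0, 0, 0]
  ]
}}

```text
time_s: 15.85
tcp_pos: [0.4777, -0.2765, 0.073]
orientation: [-0.523, 0.472, -0.477, 0.526]
contact_force: [7.4, 9.3, 23.3]
gripper_width: 0.0428
```

```bash
bash z.sh t
```

```text
t 15.85 tcp [ 0.4777 -0.2765  0.073 ] F [ 7.39  9.3  23.29] w 0.0428 jaw 5.75 q [-0.53  0.38 -0.24  0.95  0.    0.94]
```

View pics/t_sc.png

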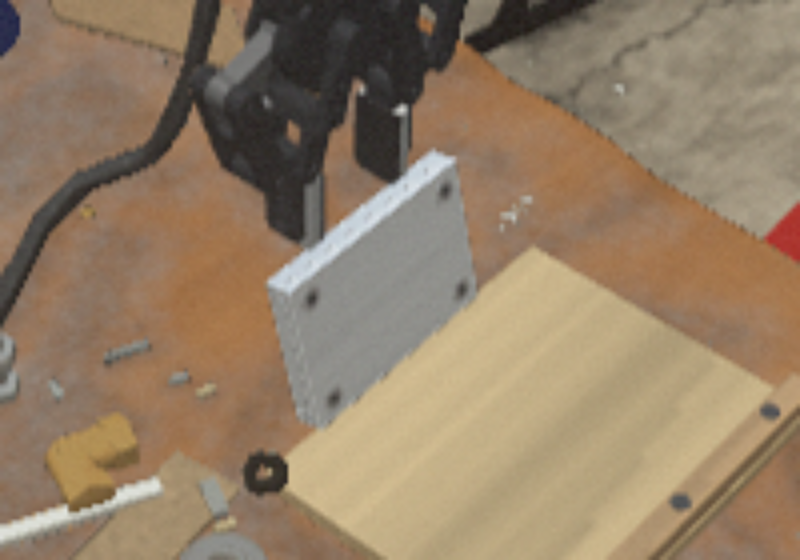

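{"fn": "move_arm", "kwargs": {
  "moves": [
    [0, 0, -0.0028, 0.001, 0],
    [0, 0, -0.003, 0.0008, 0],
    [0, 0, -0.003, 0.0004, 0],
    [0, 0, 0, 0, 0]
  ]
}}

```text
time_s: 16.4
tcp_pos: [0.4787, -0.2863, 0.076]
orientation: [-0.523, 0.471, -0.478, 0.526]
contact_force: [7.4, 7.0, 27.2]
gripper_width: 0.0426
```

```bash
bash z.sh u
```

```text
t 16.4 tcp [ 0.4787 -0.2863  0.076 ] F [ 7.43  7.04 27.22] w 0.0426 jaw 5.75 q [-0.54  0.38 -0.22  0.95  0.    0.93]
```

View pics/u_sc.png

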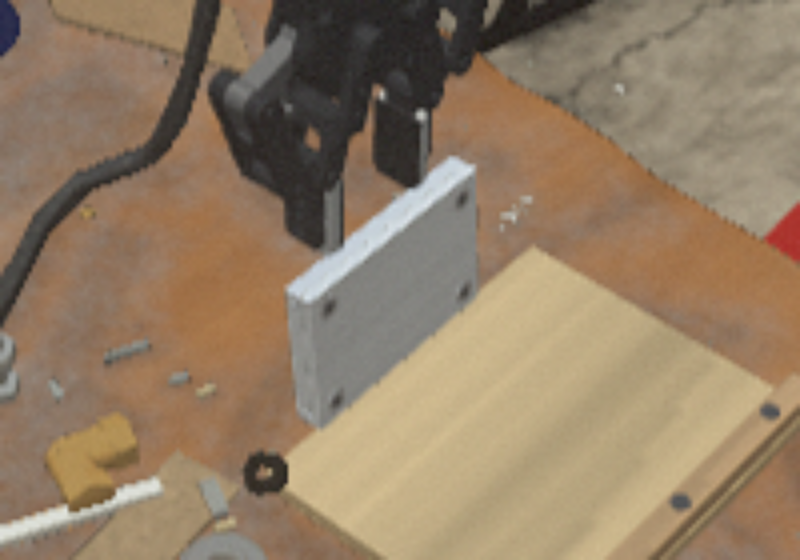

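{"fn": "move_arm", "kwargs": {
  "moves": [
    [0, 0, 0, 0.002, 0],
    [0, 0, 0, 0.002, 0],
    [0, 0, 0, 0.004, 0],
    [0, 0, 0, 0, 0]
  ]
}}

```text
time_s: 16.95
tcp_pos: [0.4734, -0.2853, 0.0798]
orientation: [0.524, -0.475, 0.475, -0.524]
contact_force: [-0.4, -0.7, 0.0]
gripper_width: 0.0428
```

```bash
bash z.sh v
```

```text
t 16.95 tcp [ 0.4734 -0.2853  0.0798] F [-0.4  -0.71  0.01] w 0.0428 jaw 5.66 q [-0.54  0.38 -0.22  0.98 -0.    0.93]
```

View pics/v_sc.png

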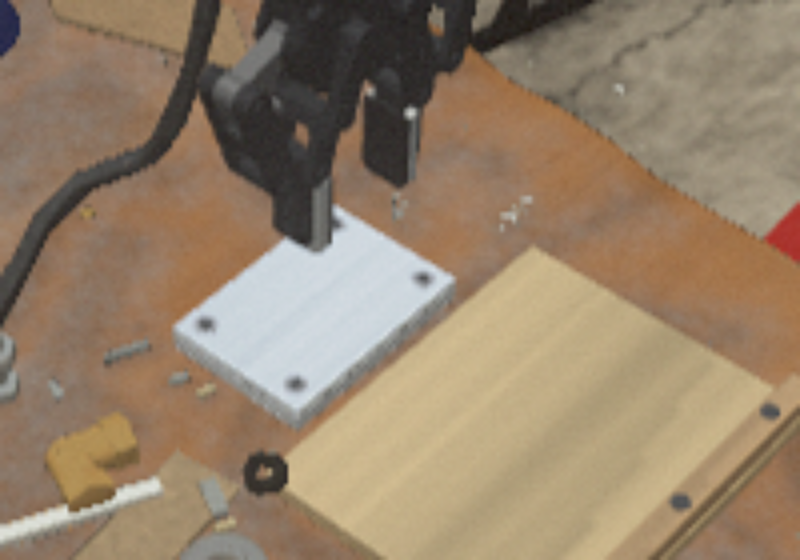

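{"fn": "move_arm", "kwargs": {
  "moves": [
    [0, -0.001, 0.02, 0.01, 0],
    [0, -0.001, 0.03, 0, 0],
    [0, -0.002, 0.02, 0, 0],
    [0, 0, 0, 0, 0]
  ]
}}

```text
time_s: 17.5
tcp_pos: [0.4694, -0.2136, 0.0901]
orientation: [0.525, -0.474, 0.474, -0.525]
contact_force: [0.8, -0.5, 0.2]
gripper_width: 0.0428
```

```bash
python3 s.py w; python3 - <<'E'
from h import *
im,d,W=cloud('scene');np.save('w1.npy',W)
cv2.imwrite('pics/w_sc.png',cv2.resize(im[130:270,220:420,::-1],None,fx=4,fy=4))
z=W[:,:,2];m=(z>.009)&(z<.017)&(W[:,:,1]>-.306)&(W[:,:,1]<-.19)&(W[:,:,0]>.40)&(W[:,:,0]<.55)
m=cv2.morphologyEx(m.astype(np.uint8),cv2.MORPH_OPEN,np.ones((3,3)))
k,l,s,c=cv2.connectedComponentsWithStats(m);i=1+np.argmax(s[1:,4]);p=W[l==i]
r=cv2.minAreaRect((p[:,:2]*1000).astype(np.float32));print(s[i],r,np.median(p[:,2]),cv2.boxPoints(r).round(1).tolist())
E
```

```text
t 17.5 tcp [ 0.4694 -0.2136  0.0901] F [ 0.8  -0.54  0.22] w 0.0428 jaw 5.8 q [-0.43  0.31 -0.29  0.97  0.    1.04]
[ 263  181   71   53 1883] ((475.87054443359375, -264.56439208984375), (102.3769302368164, 72.10370635986328), 5.8243560791015625) 0.01439184964233653 [[421.29998779296875, -233.89999389648438], [428.6000061035156, -305.6000061035156], [530.5, -295.20001220703125], [523.0999755859375, -223.5]]
```

View pics/w_sc.png

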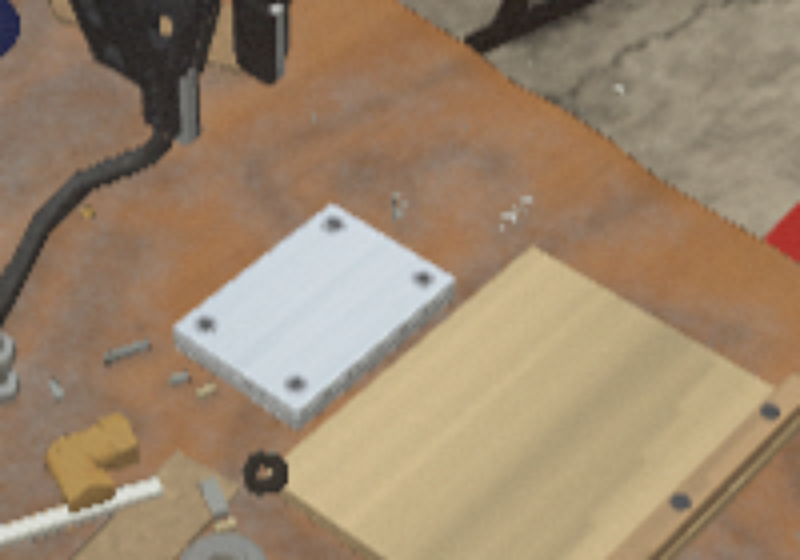

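{"fn": "move_arm", "kwargs": {
  "moves": [
    [0, 0, 0.001, -0.03, 0],
    [0, 0, 0, -0.03, 0],
    [0, 0, 0, -0.02, 0],
    [0, 0, 0, -0.01, 0],
    [0, 0, 0, -0.0015, 0],
    [0, 0, 0, 0, 0]
  ]
}}

```text
time_s: 18.3
tcp_pos: [0.47, -0.2146, -0.0013]
orientation: [-0.524, 0.474, -0.475, 0.524]
contact_force: [-0.2, 0.1, -0.2]
gripper_width: 0.0425
```

{"fn": "move_arm", "kwargs": {
  "moves": [
    [0, 0, 0, -0.0005, 0],
    [0, 0, 0, 0, 0]
  ]
}}

```text
time_s: 18.55
tcp_pos: [0.47, -0.2144, -0.0018]
orientation: [-0.524, 0.474, -0.475, 0.524]
contact_force: [-0.1, 0.0, 1.0]
gripper_width: 0.0429
```

{"fn": "move_arm", "kwargs": {
  "moves": [
    [0, 0.0008, -0.005, 0, 0],
    [0, 0.0008, -0.005, 0, 0],
    [0, 0.0004, -0.003, 0, 0],
    [0, 0.0002, -0.002, 0, 0],
    [0, 0, -0.001, 0, 0],
    [0, 0, -0.001, 0, 0],
    [0, 0, 0, 0, 0]
  ]
}}

```text
time_s: 19.42
tcp_pos: [0.472, -0.2291, -0.0018]
orientation: [-0.523, 0.475, -0.473, 0.526]
contact_force: [0.3, 15.0, 9.0]
gripper_width: 0.0427
```

{"fn": "move_arm", "kwargs": {
  "moves": [
    [0, 0, 0, 0.001, 0],
    [0, 0, 0, 0.002, 0],
    [0, 0, 0, 0.002, 0],
    [0, 0, 0, 0.002, 0],
    [0, 0, 0, 0.002, 0],
    [0, 0, 0, 0, 0]
  ]
}}

```text
time_s: 20.18
tcp_pos: [0.4717, -0.2292, 0.0065]
orientation: [-0.523, 0.475, -0.473, 0.526]
contact_force: [1.5, 10.7, -0.2]
gripper_width: 0.0427
```

```bash
bash z.sh x
```

```text
t 20.18 tcp [ 0.4717 -0.2292  0.0065] F [ 1.47 10.68 -0.18] w 0.0427 jaw 5.75 q [-0.45  0.42 -0.38  0.77  0.    1.02]
```

View pics/x_sc.png

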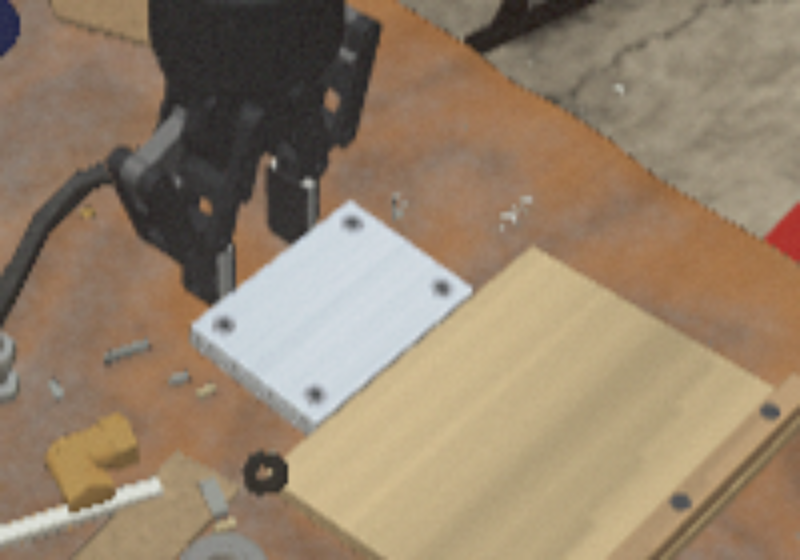

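{"fn": "move_arm", "kwargs": {
  "moves": [
    [0, 0, -0.0006, 0.002, 0],
    [0, 0, -0.0002, 0.002, 0],
    [0, 0, -0.0003, 0.002, 0],
    [0, 0, -0.0003, 0.002, 0],
    [0, 0, -0.0004, 0.002, 0],
    [0, 0, -0.0005, 0.002, 0],
    [0, 0.0001, -0.0005, 0.002, 0],
    [0, 0, 0, 0, 0]
  ]
}}

```text
time_s: 21.22
tcp_pos: [0.4718, -0.2312, 0.0206]
orientation: [-0.523, 0.476, -0.473, 0.526]
contact_force: [1.9, 16.4, 3.0]
gripper_width: 0.0428
```

```bash
bash z.sh y
```

```text
t 21.23 tcp [ 0.4718 -0.2312  0.0206] F [ 1.9  16.39  2.98] w 0.0428 jaw 5.78 q [-0.46  0.4  -0.36  0.81  0.01  1.01]
```

View pics/y_sc.png

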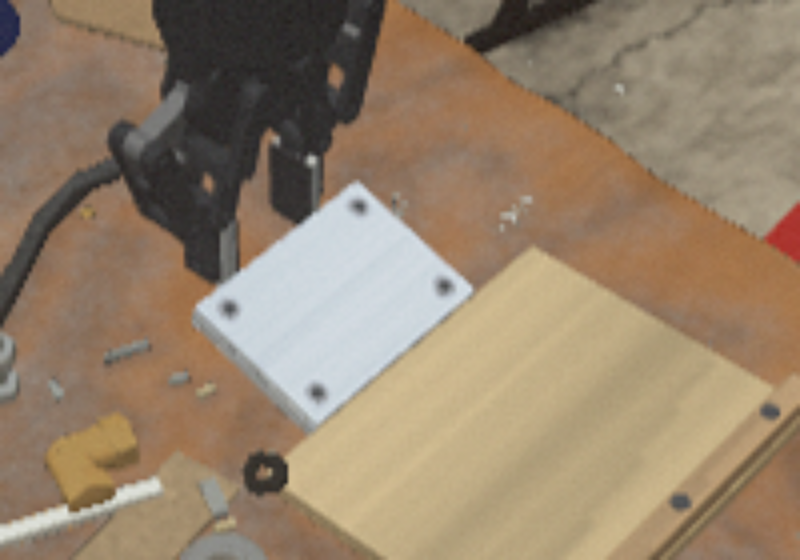

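{"fn": "move_arm", "kwargs": {
  "moves": [
    [0, 0, -0.0004, 0.002, 0],
    [0, 0.0001, -0.0005, 0.002, 0],
    [0, 0.0001, -0.0006, 0.002, 0],
    [0, 0.0001, -0.0007, 0.002, 0],
    [0, 0.0001, -0.0008, 0.002, 0],
    [0, 0.0001, -0.0009, 0.002, 0],
    [0, 0.0001, -0.001, 0.002, 0],
    [0, 0.0001, -0.0011, 0.002, 0],
    [0, 0.0001, -0.0012, 0.002, 0],
    [0, 0, 0, 0, 0]
  ]
}}

```text
time_s: 22.52
tcp_pos: [0.4726, -0.2384, 0.0391]
orientation: [-0.523, 0.476, -0.473, 0.526]
contact_force: [0.5, 15.9, 8.2]
gripper_width: 0.0425
```

```bash
bash z.sh A
```

```text
t 22.52 tcp [ 0.4726 -0.2384  0.0391] F [ 0.49 15.89  8.24] w 0.0425 jaw 5.78 q [-0.47  0.38 -0.33  0.86  0.01  1.  ]
```

View pics/A_sc.png

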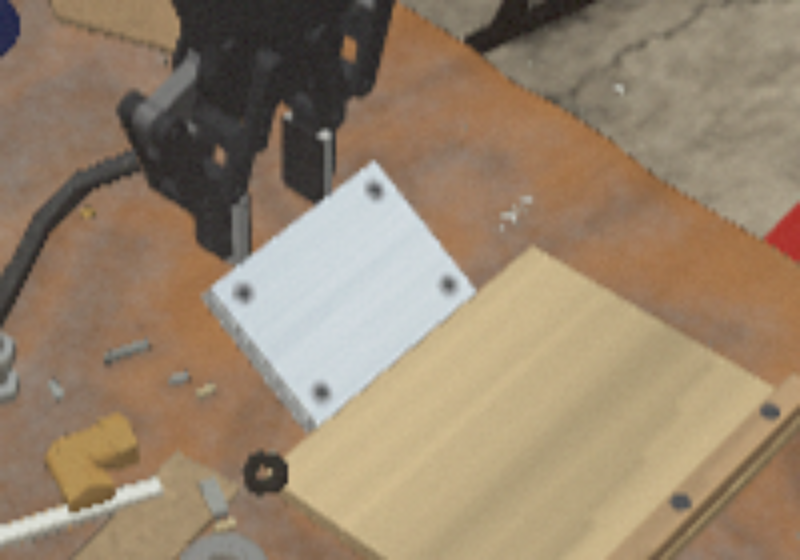

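{"fn": "move_arm", "kwargs": {
  "moves": [
    [0, 0.0001, -0.001, 0.002, 0],
    [0, 0.0001, -0.0012, 0.002, 0],
    [0, 0.0001, -0.0014, 0.002, 0],
    [0, 0.0001, -0.0014, 0.002, 0],
    [0, 0.0001, -0.0015, 0.002, 0],
    [0, 0.0002, -0.0017, 0.002, 0],
    [0, 0.0002, -0.0015, 0.002, 0],
    [0, 0.0002, -0.0018, 0.002, 0],
    [0, 0.0002, -0.002, 0.002, 0],
    [0, 0, 0, 0, 0]
  ]
}}

```text
time_s: 23.82
tcp_pos: [0.4742, -0.2528, 0.0578]
orientation: [-0.523, 0.475, -0.474, 0.526]
contact_force: [-0.2, 13.3, 14.9]
gripper_width: 0.0424
```

```bash
bash z.sh B
```

```text
t 23.82 tcp [ 0.4742 -0.2528  0.0578] F [-0.2  13.27 14.87] w 0.0424 jaw 5.74 q [-0.49  0.38 -0.29  0.91  0.    0.98]
```

View pics/B_sc.png

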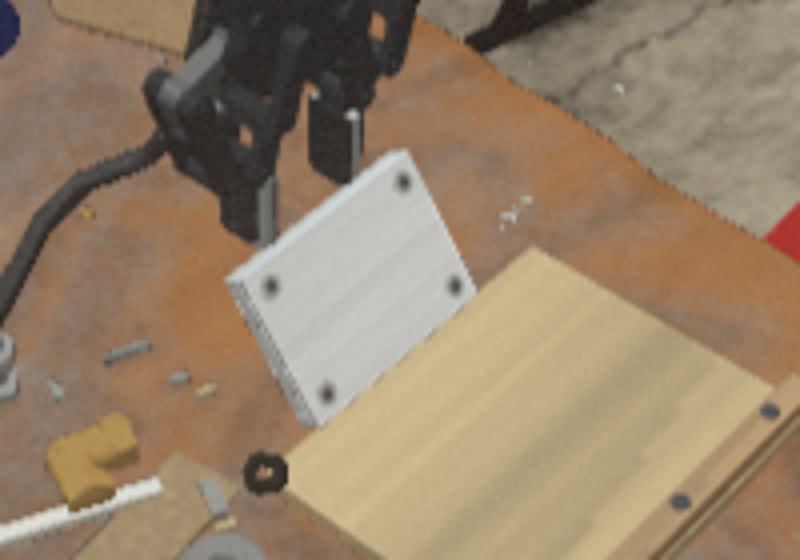

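{"fn": "move_arm", "kwargs": {
  "moves": [
    [0, 0.0002, -0.002, 0.0019, 0],
    [0, 0.0002, -0.0022, 0.0017, 0],
    [0, 0.0002, -0.0025, 0.0016, 0],
    [0, 0.0002, -0.0022, 0.0018, 0],
    [0, 0.0002, -0.0024, 0.0016, 0],
    [0, 0.0002, -0.0024, 0.0012, 0],
    [0, 0.0002, -0.0024, 0.0014, 0],
    [0, 0.0003, -0.0026, 0.001, 0],
    [0, 0.0003, -0.0028, 0.0008, 0],
    [0, 0, 0, 0, 0]
  ]
}}

```text
time_s: 25.12
tcp_pos: [0.4768, -0.2759, 0.0722]
orientation: [-0.524, 0.474, -0.475, 0.525]
contact_force: [-4.0, 9.9, 24.3]
gripper_width: 0.0426
```

```bash
bash z.sh C
```

```text
t 25.12 tcp [ 0.4768 -0.2759  0.0722] F [-3.99  9.9  24.28] w 0.0426 jaw 5.7 q [-0.53  0.38 -0.24  0.95  0.    0.95]
```

View pics/C_sc.png

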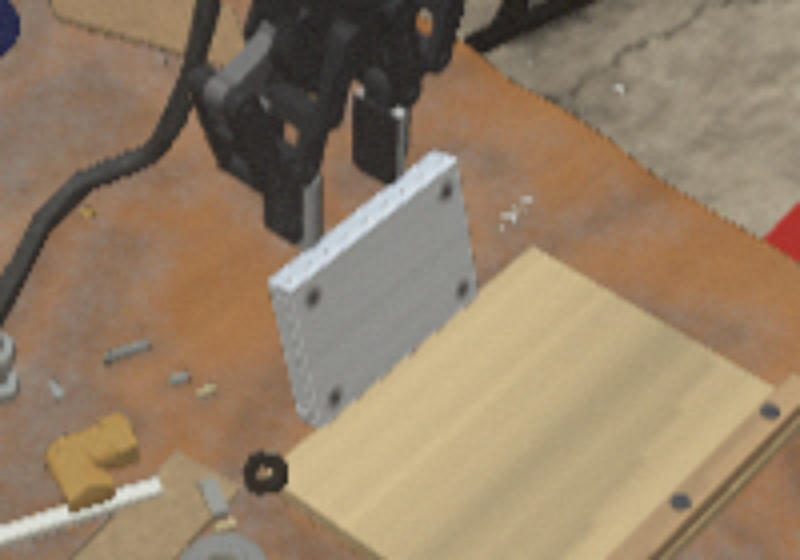

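{"fn": "move_arm", "kwargs": {
  "moves": [
    [0, 0.0001, -0.0028, 0.0012, 0],
    [0, 0.0001, -0.003, 0.0009, 0],
    [0, 0.0002, -0.003, 0.0006, 0],
    [0, 0.0002, -0.003, 0.0002, 0],
    [0, 0.0002, -0.003, 0, 0],
    [0, 0, 0, 0, 0]
  ]
}}

```text
time_s: 25.92
tcp_pos: [0.4776, -0.2921, 0.0741]
orientation: [-0.524, 0.474, -0.476, 0.524]
contact_force: [-0.1, 0.5, 0.2]
gripper_width: 0.0426
```

```bash
bash z.sh D
```

```text
t 25.93 tcp [ 0.4776 -0.2921  0.0741] F [-0.08  0.49  0.17] w 0.0426 jaw 5.66 q [-0.55  0.39 -0.21  0.96 -0.    0.92]
```

View pics/D_sc.png

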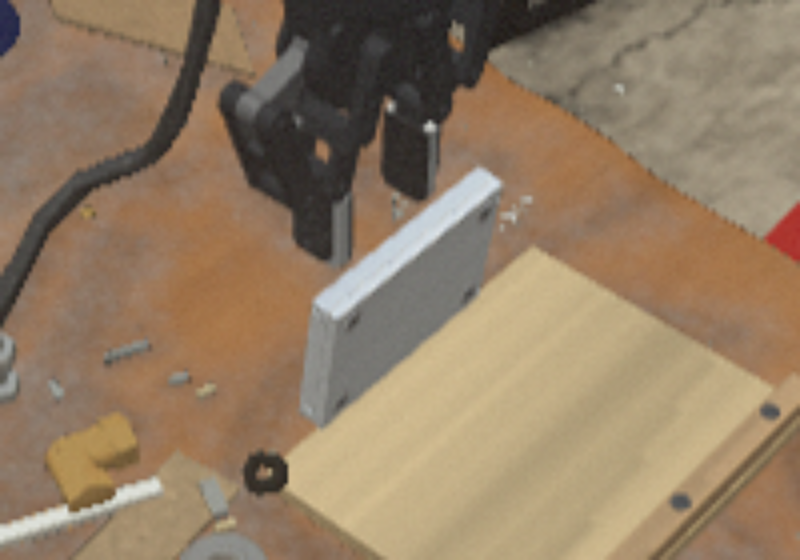

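{"fn": "move_arm", "kwargs": {
  "moves": [
    [0, 0, 0.0, -0.012, 0],
    [0, 0, -0.008, -0.004, 0],
    [0, 0.001, -0.008, 0, 0],
    [0, 0.001, -0.008, 0, 0],
    [0, 0, 0, 0, 0]
  ]
}}

```text
time_s: 26.6
tcp_pos: [0.4791, -0.3159, 0.0568]
orientation: [0.524, -0.475, 0.475, -0.524]
contact_force: [-0.7, 0.1, 0.5]
gripper_width: 0.0425
```

```bash
bash z.sh E
```

```text
t 26.6 tcp [ 0.4791 -0.3159  0.0568] F [-0.7  0.1  0.5] w 0.0425 jaw 5.62 q [-0.58  0.43 -0.2   0.94 -0.    0.89]
```

View pics/E_sc.png

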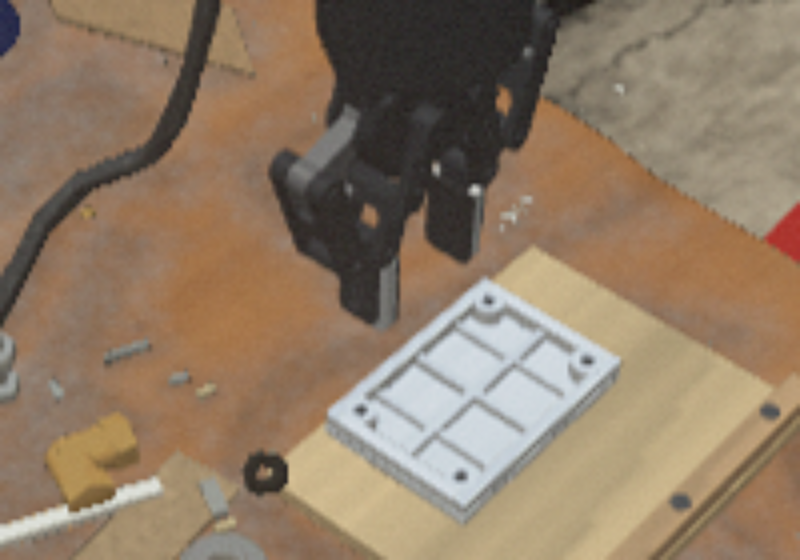

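```bash
cat > c.py <<'E'
from h import *
im,d,W=cloud('scene')
z=W[:,:,2];m=(z>.0185)&(z<.028)&(W[:,:,1]>-.425)&(W[:,:,1]<-.28)&(W[:,:,0]>.39)&(W[:,:,0]<.58)
m=cv2.morphologyEx(m.astype(np.uint8),cv2.MORPH_OPEN,np.ones((3,3)))
k,l,s,c=cv2.connectedComponentsWithStats(m);i=1+np.argmax(s[1:,4]);p=W[l==i]
r=cv2.minAreaRect((p[:,:2]*1000).astype(np.float32));print(s[i],r,np.median(p[:,2]))
bx=np.array([.0987,-.9951]);by=np.array([.9951,.0987]);o=np.array([.4899,-.3789])
b=cv2.boxPoints(r)/1000;print(b.round(4).tolist());print('board frame',[( (q-o)@bx*1e3, (q-o)@by*1e3) for q in b], 'c',(np.array(r[0])/1e3-o)@bx,(np.array(r[0])/1e3-o)@by)
E
python3 c.py
```

```text
[ 302  200   73   57 1041] ((484.4541015625, -348.05377197265625), (102.45115661621094, 70.45387268066406), 6.003063201904297) 0.02361416285934237
[[0.42980000376701355, -0.31839999556541443], [0.43720000982284546, -0.38839998841285706], [0.5390999913215637, -0.37770000100135803], [0.5317000150680542, -0.3077000081539154]]
board frame [(np.float64(-66.15552186896326), np.float64(-53.80670655160904)), (np.float64(4.2958815998840185), np.float64(-53.390295211372376)), (np.float64(3.69033286045073), np.float64(49.05734294265747)), (np.float64(-66.76106766690732), np.float64(48.64096125871182))] c -0.031232591685791032 -0.0023746908288574055
```

{"fn": "move_arm", "kwargs": {
  "moves": [
    [0, 0, 0.022, 0, 0],
    [0, 0, 0, 0, 0],
    [0, 0, 0, -0.02, 0],
    [0, 0, 0, -0.015, 0],
    [0, 0, 0, -0.009, 0],
    [0, 0, 0, 0, 0]
  ]
}}

```text
time_s: 27.45
tcp_pos: [0.4785, -0.2927, 0.0121]
orientation: [0.524, -0.475, 0.474, -0.524]
contact_force: [0.0, -0.2, -0.8]
gripper_width: 0.0428
```

```bash
bash z.sh F
```

```text
t 27.45 tcp [ 0.4785 -0.2927  0.0121] F [ 0.04 -0.21 -0.76] w 0.0428 jaw 5.67 q [-0.55  0.46 -0.29  0.83 -0.    0.92]
```

View pics/F_sc.png

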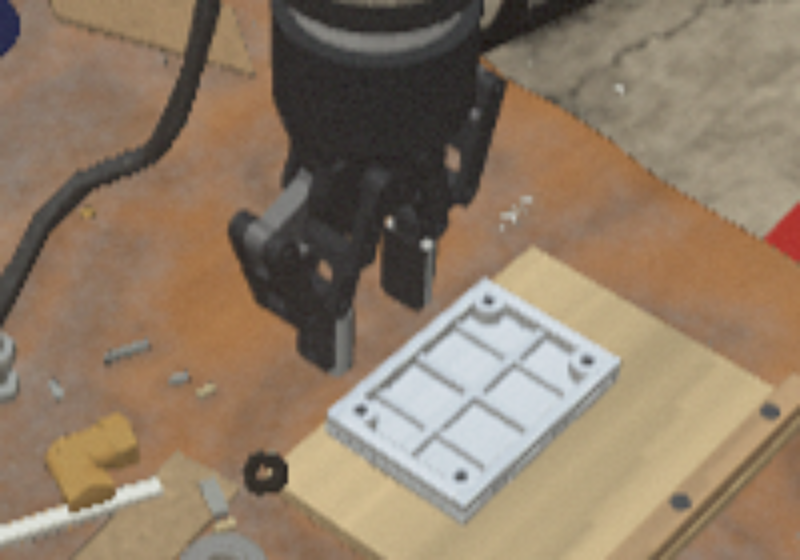

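{"fn": "move_arm", "kwargs": {
  "moves": [
    [0, 0.0005, -0.005, 0, 0],
    [0, 0.0005, -0.005, 0, 0],
    [0, 0.0005, -0.005, 0, 0],
    [0, 0.0005, -0.005, 0, 0],
    [0, 0.0005, -0.005, 0, 0],
    [0, 0.0005, -0.005, 0, 0],
    [0, 0.0005, -0.005, 0, 0],
    [0, 0.0005, -0.005, 0, 0],
    [0, 0.0005, -0.005, 0, 0],
    [0, 0.0005, -0.005, 0, 0],
    [0, 0.0005, -0.005, 0, 0],
    [0, 0, 0, 0, 0]
  ]
}}

```text
time_s: 29.0
tcp_pos: [0.4845, -0.3488, 0.0127]
orientation: [0.524, -0.475, 0.475, -0.524]
contact_force: [-0.1, -0.1, -1.0]
gripper_width: 0.0426
```

```bash
bash z.sh G; python3 c.py
```

```text
t 29.0 tcp [ 0.4845 -0.3488  0.0127] F [-0.06 -0.1  -1.01] w 0.0426 jaw 5.64 q [-0.62  0.51 -0.2   0.87 -0.    0.85]
[324 213  75  58 881] ((487.9241027832031, -382.7718811035156), (102.48670196533203, 91.69894409179688), 4.67422342300415) 0.023815479194956857
[[0.43309998512268066, -0.34130001068115234], [0.4406000077724457, -0.4325999915599823], [0.5426999926567078, -0.4242999851703644], [0.5353000164031982, -0.3328999876976013]]
board frame [(np.float64(-43.06948865880491), np.float64(-52.790852833685875)), (np.float64(48.61422809432028), np.float64(-54.37551190644265)), (np.float64(50.38525730441091), np.float64(48.094075944128036)), (np.float64(-41.29845650722505), np.float64(49.678764673175806))] c 0.0036578878308105296 -0.002348369985351548
```

View pics/G_sc.png

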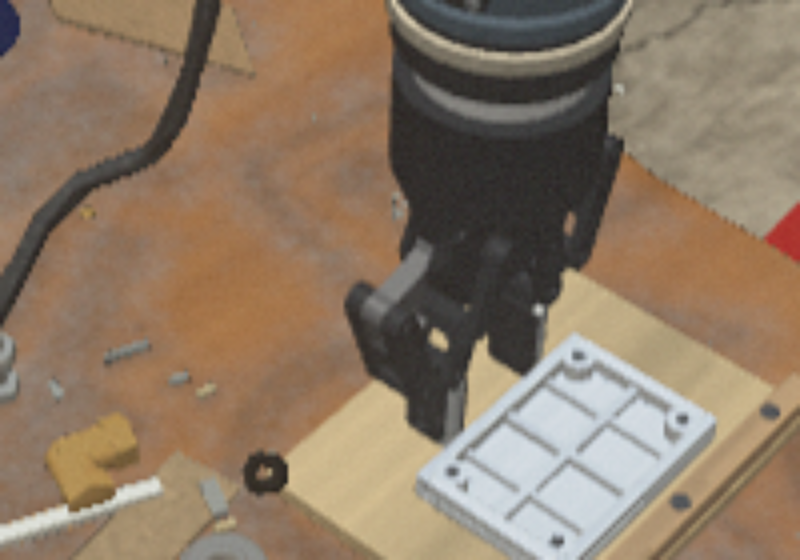

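{"fn": "move_arm", "kwargs": {
  "moves": [
    [0, 0.0003, -0.003, 0, 0],
    [0, 0.0003, -0.003, 0, 0],
    [0, 0, 0, 0, 0]
  ]
}}

```text
time_s: 29.48
tcp_pos: [0.485, -0.3543, 0.0127]
orientation: [0.524, -0.475, 0.475, -0.524]
contact_force: [0.0, -0.1, 0.2]
gripper_width: 0.0427
```

{"fn": "move_arm", "kwargs": {
  "moves": [
    [0, 0.0002, -0.0015, 0, 0],
    [0, 0, 0, 0, 0]
  ]
}}

```text
time_s: 29.72
tcp_pos: [0.4852, -0.3556, 0.0128]
orientation: [0.524, -0.475, 0.475, -0.524]
contact_force: [-0.3, 0.2, 0.8]
gripper_width: 0.0426
```

{"fn": "move_arm", "kwargs": {
  "moves": [
    [0, 0.0002, -0.0015, 0, 0],
    [0, 0, 0, 0, 0]
  ]
}}

```text
time_s: 29.98
tcp_pos: [0.4852, -0.3564, 0.0128]
orientation: [-0.524, 0.475, -0.474, 0.524]
contact_force: [-0.5, 5.1, 2.8]
gripper_width: 0.0428
```

Contact with the fence. One more light squeeze, then back off.

{"fn": "move_arm", "kwargs": {
  "moves": [
    [0, 0, -0.0015, 0, 0],
    [0, 0, 0, 0, 0]
  ]
}}

```text
time_s: 30.22
tcp_pos: [0.4852, -0.3565, 0.0127]
orientation: [-0.523, 0.475, -0.473, 0.525]
contact_force: [0.2, 10.6, 4.3]
gripper_width: 0.0428
```

{"fn": "move_arm", "kwargs": {
  "moves": [
    [0, 0, 0.002, 0, 0],
    [0, 0, 0.006, 0, 0],
    [0, 0, 0.01, 0.01, 0],
    [0, 0, 0, 0.05, 0],
    [0, 0, 0, 0.06, 0],
    [0, -0.02, 0.06, 0.03, 0],
    [0, -0.02, 0.06, 0, 0],
    [0, -0.02, 0.06, 0, 0],
    [0, -0.02, 0.06, 0, 0],
    [0, 0, 0.06, 0, 0],
    [0, 0, 0.06, 0, 0],
    [0, 0, 0, 0, 0]
  ]
}}

```text
time_s: 31.72
tcp_pos: [0.4079, 0.0147, 0.1604]
orientation: [-0.525, 0.473, -0.473, 0.526]
contact_force: [0.4, 0.3, -0.1]
gripper_width: 0.0427
```

```bash
bash z.sh H; python3 c.py; python3 - <<'E'
from h import *
im,d,W=cloud('top');cv2.imwrite('pics/H_top.png',im[:,:,::-1]);z=W[:,:,2]
m=(z>.019)&(z<.03)&(W[:,:,1]>-.434)&(W[:,:,1]<-.28)&(W[:,:,0]>.39)&(W[:,:,0]<.58)
m=cv2.morphologyEx(m.astype(np.uint8),cv2.MORPH_OPEN,np.ones((3,3)))
p=W[m>0];r=cv2.minAreaRect((p[:,:2]*1000).astype(np.float32));b=cv2.boxPoints(r)/1000
bx=np.array([.0987,-.9951]);by=np.array([.9951,.0987]);o=np.array([.4899,-.3789])
print(r);print([((q-o)@bx*1e3,(q-o)@by*1e3) for q in b])
for n in ['bolt','bearing','elbow']: print(n,[(r['confidence'],r['centre']) for r in landmark_of(n,'top')[:1]])
E
```

```text
t 31.73 tcp [0.4079 0.0147 0.1604] F [ 0.45  0.34 -0.09] w 0.0427 jaw 6.06 q [ 0.04  0.08 -0.4   1.09  0.    1.5 ]
[328 215  71  55 708] ((489.0393981933594, -395.34002685546875), (102.58174896240234, 62.89618682861328), 2.7888858318328857) 0.023706792284307443
[[0.43630000948905945, -0.36640000343322754], [0.439300000667572, -0.4291999936103821], [0.5418000221252441, -0.4242999851703644], [0.5386999845504761, -0.3614000082015991]]
board frame [(np.float64(-17.706483253140465), np.float64(-52.126834333834644)), (np.float64(45.10945911179064), np.float64(-55.2820221552229)), (np.float64(50.255537692408545), np.float64(47.16878983885289)), (np.float64(-12.560401731033341), np.float64(50.32400731653213))] c 0.01627452932556152 -0.0024790155084228305
((506.221435546875, -398.669677734375), (143.25778198242188, 70.86126708984375), 0.13525186479091644)
[(np.float64(-20.88293464412214), np.float64(-53.59044911354542)), (np.float64(49.647428033452016), np.float64(-60.41797609418391)), (np.float64(63.45039474437712), np.float64(82.17085195392607)), (np.float64(-7.079970874686255), np.float64(88.99834927827358))]
bolt [(0.53, [0.4398, 0.6164])]
bearing [(0.67, [0.5836, 0.5867])]
elbow [(0.5, [0.5093, 0.6071])]
```

View pics/H_sc.png

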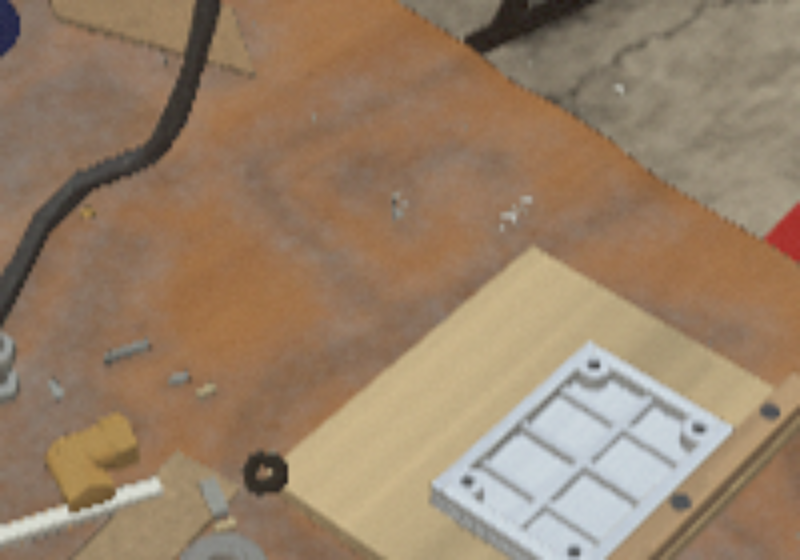

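View pics/H_top.png

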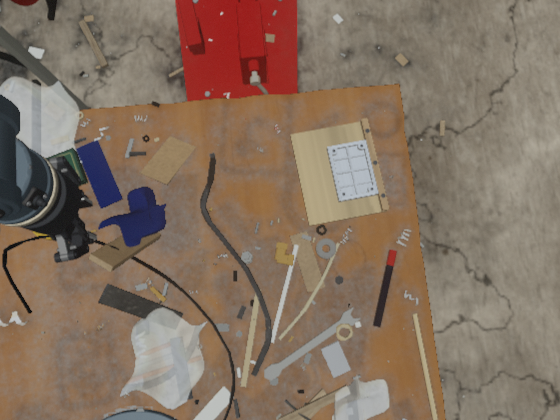

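```bash
python3 - <<'E'
from h import *
im,d,W=cloud('top');cv2.imwrite('pics/I.png',cv2.resize(im[110:235,285:395,::-1],None,fx=5,fy=4.7,interpolation=cv2.INTER_CUBIC))
im2,d2,W2=cloud('scene');cv2.imwrite('pics/J.png',cv2.resize(im2[205:305,290:430,::-1],None,fx=5.5,fy=5.5,interpolation=cv2.INTER_CUBIC))
bx=np.array([.0987,-.9951]);by=np.array([.9951,.0987]);o=np.array([.4899,-.3789])
for w in (W,W2):
  q=w.reshape(-1,3);X=(q[:,:2]-o)@bx;Y=(q[:,:2]-o)@by
  s=(X>-.03)&(X<.057)&(abs(Y)<.06)&(q[:,2]>.0185)&(q[:,2]<.03)
  xs=[];ys=[]
  for a in np.arange(-.045,.045,.005):
    t=s&(Y>a)&(Y<a+.005);xs.append(np.percentile(X[t],1));ys.append(a)
  print(np.polyfit(ys,xs,1), np.round(np.array(xs)*1e3,1)); print('y',np.percentile(Y[s&(X<.04)],[.5,99.5]))
E
```

```text
[ 0.00255007 -0.01164085] [-12.  -11.1 -12.  -11.7 -11.2 -12.  -12.2 -11.8 -11.7 -11.4 -11.9 -10.9
 -12.  -12.  -11.4 -11.9 -11.3 -11.3]
y [-0.05479576  0.04529037]
[ 0.00481445 -0.01216211] [-12.1 -12.9 -12.9 -12.1 -12.2 -11.9 -12.6 -12.4 -11.4 -11.8 -12.1 -12.2
 -12.2 -12.1 -12.4 -12.1 -12.2 -11.8]
y [-0.05290433  0.04760854]
```

View pics/I.png

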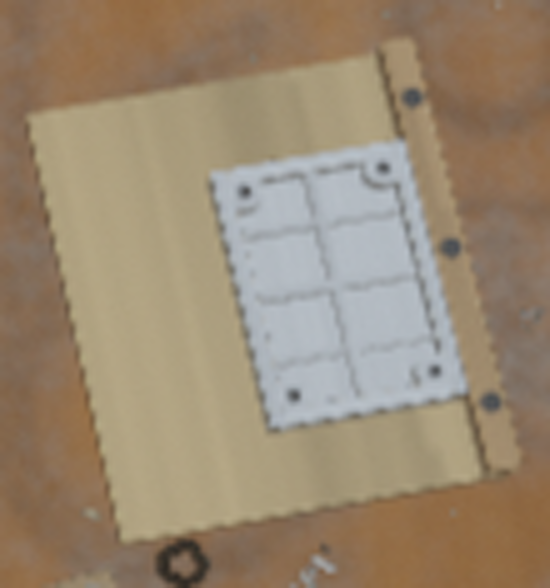

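View pics/J.png

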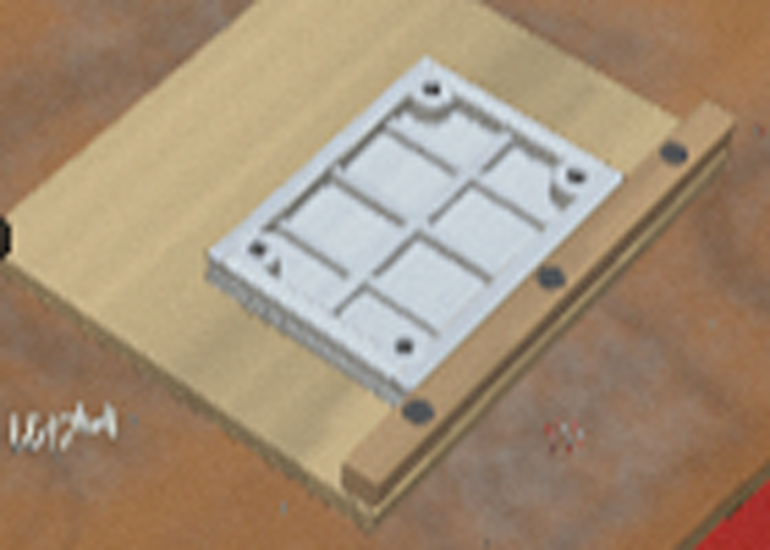

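The cover lies flush on the fence with its ribbed side up. It is square to the fence (slope below 0.005 rad), its near edge is at board x ≈ -12 mm, and the arm is clear. I'm handing in.

```bash
python3 -c "
from workcell import *
print(finish_job())"
```

```text
the job is handed in; nothing more can be done
None
```

The cover is flipped onto the board, hollow side up, and pushed flush against the fence. I handed the job in at about 32 s; no verdict was reported.

**What happened:** I pressed the cover against the board's front edge with about 13–16 N and dragged its near side up.
- **First try:** it reached roughly upright, then fell back flat onto the worktop when I lifted the fingers. By my estimate it had already passed the 1.2 rad mark.
- **Second try:** I kept dragging past vertical, and it tipped over onto the board.
- **Finish:** I pushed it along the board to the fence until the force read about 10 N, then retreated.

**Last checks:**
- **Position:** the near edge is at board x ≈ -12 mm, which puts the centre at about 0.023 m. The sideways offset is about -2 to -5 mm.
- **Angle to the fence:** less than 0.005 rad by line fit along the near edge. No gap to the fence shows in either picture.
- **Disagreement:** my simple rectangle fits gave other values, because their masks cut off part of the cover or took in part of the fence. I relied on the line fit instead.
- **Other things:** the network finds the bolt, bearing and elbow within about 2 px (roughly 3 mm) of where they started. The arm read no contact force.

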